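Cull the bars, load the rack and lock its gate with the nut that fits

ROBOT

A 6-joint arm with a two-finger parallel gripper is mounted at the origin on a cart in front of the work surface, level with it; the furniture and walls round the work are solid. World frame = base frame: x ahead of the robot, y to its left, z up, the work surface at z = 0. Lengths are in mm, angles in degrees, forces in N, time in s.
With the tool pointing down it reaches from about 275 to 825 mm from the base axis. Payload 4.9 kg.
Tool frame: the origin (TCP) lies on the front face of the gripper's body, between the roots of the fingers; the fingertips stand 73 mm ahead of it and the grasp point (between the pads) lies 54 mm ahead of it (env.tcp_to_grasp is the distance from the TCP to the grasp point, in mm); z points along the fingers, y is the line along which they close (so a half turn about z gives the same grasp; the last joint's range is limited). The gripper opens to 85 mm and grips with 20 to 120 N. Pads are 22 mm wide; open, the fingers measure 114 mm over their backs; the gripper's body (76 mm by 85 mm) begins 54 mm behind the grasp point. The pads swing forward as they close: fully open they stand 13 mm farther back than shut.
Start: joints at [-84.294, 18.69, -11.035, 60.275, 0, 82.311], TCP at [127.433, -535.051, 303.881] pointing down, gripper open.
Joint ranges: [-152.03, 152.03], [-55.5, 102.48], [-74.3, 77.21], [-110.64, 120.58], [-84.22, 78.4], [-180, 180]. Speed limits (degrees/s): [147.25, 147.25, 180, 180, 180, 180].

INTERFACE

Orientations are given as a 3x3 rotation matrix whose columns are the frame's x, y, z axes.
In Python, from station import env gives the robot as it stands. The module is installed in compiled form; this text tells all that it offers.
- The arm moves only by the tool send_rows, never from a script. Its argument "steps" is a list of rows, each an object of numbers: "claw": the gripper's target within -1 to 1 (shut at 1, half-way at 0, fully open at -1); "x", "y", "z": the shift along the tool's x, y, z each as a share of 750 mm, from -1 to 1; "twist": the turn about the tool's z as a share of 2 pi rad, from -1 to 1. In form: [{"claw": .., "x": .., "y": .., "z": .., "twist": ..}, ...]. A call has 1 to 12 rows; each row is the pose to reach, as a shift and turn from the pose commanded when the call began, along the tool's axes at that moment, turning the shorter way round; what a row does not reach only later rows make up. A row lasts 1/8 s, in which the tool goes at most 62.5 mm and 10.7 degrees, less where a joint would pass 70% of its speed; a pose out of reach is approached as far as the arm can. A call with a number of a shift or a turn outside -1 to 1 is refused whole. A call with a gripper value outside its range is refused whole. The fingers move at their own pace and stop on an object; the grip force is fixed at half the most. Time passes only in rows, so rows that repeat a pose let the fingers close. It gives the time, the measured TCP pose, the force, the opening and the grip force at its end, in the units of the state.
- env.observe(): the state, without advancing time (a new reading comes with each control period).
- env.read_camera(name): name is "scene" or "top" or "wrist"; returns the picture (400x640x3 uint8, red, green, blue); there is no depth.
- env.camera_info(name): a dict with "K" (3x3 intrinsics, pixels), "eye" and "rotation" of the camera in the world. Camera axes: x right, y up, looking along -z (the intrinsics and any distortion apply to the point x, -y, -z); pixel columns grow to the right and rows downward; lengths in mm; the calibration is good to about 2 mm. A picture is of the moment at which its call begins: read the wrist's pose just before it. camera_info takes no time and is no camera call; for the wrist camera it gives the pose at the moment of the call.
- env.sign_off(): hands the job in; it is judged then, once.
The state is a dict: "time": time; "qpos": joint angles; "qd": joint speeds; "joint_efforts": joint torques, N m; "eef_pos": TCP position; "eef_rot": TCP orientation; "force": force on the tool from outside, world axes, zero at the start; "ft_torque": the same for the moment, N m; "gripper_width": finger opening in mm; "grasp_force": force on a finger pad.
Only numpy, scipy, OpenCV 4.12 (cv2) and the standard library are available. Lean on these libraries where they do the work, as an engineer would, in place of code of your own. Each camera call takes 0.05 s, during which the arm holds its last target. There are 200 camera calls.

TASK

Sort the square bars on the work board: lay each sound one (straight and full length) flat in its own bay of the rack, along the bay, and drop the bent or short ones in the grey tray. Then swing the rack's gate shut over the bars, find by trial the one cap nut that screws onto the stud, and screw it clockwise all the way down until it bears on the gate. Set any nuts that do not fit down on the board again, clear of the rack.

Things in the scene. Friction and masses are not known exactly. Their poses are not given: they have to be found in the camera images.
- bar_1_c (a point): centre, half-way up, of bar_1, one of the loose light-metal square bars (22 x 22 mm in section, lying on a flat; origin 11 mm above the underside). Sound bars are straight and 100 mm long; an odd one is bent or too short (the same section). x runs along the bar, y across it, z up as it lies; on a bent bar this is the elbow, in the middle of its length, and x is parallel to the line between its ends. Grip any of them across y here (22 to 28 mm)
- bar_1_a (a point): middle of one end face of bar_1
- bar_1_b (a point): middle of the other end face of bar_1
- bar_2_c (a point): centre, half-way up, of bar_2, one of the loose light-metal square bars (22 x 22 mm in section, lying on a flat; origin 11 mm above the underside). Sound bars are straight and 100 mm long; an odd one is bent or too short (the same section). x runs along the bar, y across it, z up as it lies; on a bent bar this is the elbow, in the middle of its length, and x is parallel to the line between its ends. Grip any of them across y here (22 to 28 mm)
- bar_2_a (a point): middle of one end face of bar_2
- bar_2_b (a point): middle of the other end face of bar_2
- bar_3_c (a point): centre, half-way up, of bar_3, one of the loose light-metal square bars (22 x 22 mm in section, lying on a flat; origin 11 mm above the underside). Sound bars are straight and 100 mm long; an odd one is bent or too short (the same section). x runs along the bar, y across it, z up as it lies; on a bent bar this is the elbow, in the middle of its length, and x is parallel to the line between its ends. Grip any of them across y here (22 to 28 mm)
- bar_3_a (a point): middle of one end face of bar_3
- bar_3_b (a point): middle of the other end face of bar_3
- bar_4_c (a point): centre, half-way up, of bar_4, one of the loose light-metal square bars (22 x 22 mm in section, lying on a flat; origin 11 mm above the underside). Sound bars are straight and 100 mm long; an odd one is bent or too short (the same section). x runs along the bar, y across it, z up as it lies; on a bent bar this is the elbow, in the middle of its length, and x is parallel to the line between its ends. Grip any of them across y here (22 to 28 mm)
- bar_4_a (a point): middle of one end face of bar_4
- bar_4_b (a point): middle of the other end face of bar_4
- nut_1_c (a point): centre, half-way up, of nut_1, one of three steel hexagon cap nuts that look the same: 48 mm across flats, 55 mm across corners, 46 mm tall, closed on top, bore opening downwards, origin 23 mm above the underside; x points at the middle of a flat. 0.3 kg. Only one of the nuts has the thread of the stud; the others never go down it, however they are turned
- nut_2_c (a point): centre, half-way up, of nut_2, one of three steel hexagon cap nuts that look the same: 48 mm across flats, 55 mm across corners, 46 mm tall, closed on top, bore opening downwards, origin 23 mm above the underside; x points at the middle of a flat. 0.3 kg. Only one of the nuts has the thread of the stud; the others never go down it, however they are turned
- nut_3_c (a point): centre, half-way up, of nut_3, one of three steel hexagon cap nuts that look the same: 48 mm across flats, 55 mm across corners, 46 mm tall, closed on top, bore opening downwards, origin 23 mm above the underside; x points at the middle of a flat. 0.3 kg. Only one of the nuts has the thread of the stud; the others never go down it, however they are turned
- rack: fixed steel rack; origin at the board's level under the middle of its two bays, z up. Bars lie along its x on two rails (at x = +-32 mm, 12 mm wide, tops 24 mm up), centred at x = 0, y = +-23.75 mm. Divider pins 6 mm thick stand 14 mm above the rails at y = 0 and +-47.5 mm; end stops 8 mm above the rails at x = +-58.5 mm. Stud axis at x = 0, y = -95 mm
- gate (a joint): angle of the flat swing gate about its upright pivot: 0 = shut, against its stop, over the middle of both bays, its hooked end round the stud; 1.2 to 1.55 at the start = swung away to the rack's +x side; positive is anticlockwise from above. About 4 N at the handle moves it; it stays where it is left. Gate 12 mm thick, top face 66 mm above the rack's underside
- gate_handle (a point): point on the axis of the gate's upright round handle (18 mm thick, 36 mm tall), half-way up it: 18 mm above the gate's top face, 75 mm from the pivot axis
- gate_pivot (a point): point on the gate's vertical pivot axis, at the height of the gate's top face (rack frame x = 0, y = 72 mm); a cap stands 6 mm above it
- stud_seat (a point): on the axis of the fixed upright stud, level with the shut gate's top face, where the right nut bears at the end (its centre then 23 mm above this point). Coarse thread, 33 mm across, from 2 to 27 mm above this point: right-handed, a nut goes down 33 mm per full clockwise turn, with about 2 mm of play up and down
- stud_tip (a point): top of the stud, 34 mm above the seat: a plain round nose 22 mm thick above the thread. The right nut, lowered upright at any angle, stops with its underside 12 to 24 mm above the seat, then goes down only as it is turned clockwise, 0.4 to 0.8 turn in all; if it catches on the end of a thread, lift it 2 mm and turn on. A wrong nut stops 22 mm or more above the seat and stays up when turned
- tray: fixed shallow grey reject tray, 165 x 125 mm outside (x by y of its frame), walls 3 mm thick and 32 mm high, floor 3 mm thick; origin under its middle at the board's level

How it is judged (in metres and radians):
On the way, in this order (a step that is already met when the one before it is completed fails the run):
1. every sound bar lies flat in a bay of the rack, along it, and every odd bar is in the tray (x of bar_1_c in the frame of rack between -0.015 and 0.015 m and y of bar_1_c in the frame of rack between -0.045 and 0.045 m and z of bar_1_c in the frame of rack between 0.029 and 0.041 m and angle between the x axis of each of bar_1_c, bar_4_c and the x axis of rack, either way round below 0.25 rad and x of bar_4_c in the frame of rack between -0.015 and 0.015 m and y of bar_4_c in the frame of rack between -0.045 and 0.045 m and z of bar_4_c in the frame of rack between 0.029 and 0.041 m and x of bar_2_c in the frame of tray between -0.08 and 0.08 m and y of bar_2_c in the frame of tray between -0.06 and 0.06 m and z of bar_2_c in the frame of tray between 0 and 0.045 m and x of bar_3_c in the frame of tray between -0.08 and 0.08 m and y of bar_3_c in the frame of tray between -0.06 and 0.06 m and z of bar_3_c in the frame of tray between 0 and 0.045 m), for 0.3 s.
2. then the gate is swung shut (value of joint gate below 0.1 rad), for 0.2 s.
3. then the nut that fits is screwed down onto the gate (((horizontal distance between nut_1_c and stud_seat below 0.004 m and z of nut_1_c in the frame of stud_seat between 0.015 and 0.0255 m and angle between nut_1_c's own z axis and vertical below 0.08 rad) or (horizontal distance between nut_2_c and stud_seat below 0.004 m and z of nut_2_c in the frame of stud_seat between 0.015 and 0.0255 m and angle between nut_2_c's own z axis and vertical below 0.08 rad) or (horizontal distance between nut_3_c and stud_seat below 0.004 m and z of nut_3_c in the frame of stud_seat between 0.015 and 0.0255 m and angle between nut_3_c's own z axis and vertical below 0.08 rad))), for 0.2 s.
At the end, for the whole second after the job is handed in: sound bars flat on both rails of the rack (centre within 15 mm lengthwise, within 0.25 rad), odd bars in the tray, gate shut (under 0.1 rad), one nut screwed down upright to within 2.5 mm of the gate, any other nut on the board at least 80 mm from the stud (all of step 1 and value of joint gate below 0.1 rad and ((horizontal distance between nut_1_c and stud_seat below 0.004 m and z of nut_1_c in the frame of stud_seat between 0.015 and 0.0255 m and angle between nut_1_c's own z axis and vertical below 0.08 rad) or (horizontal distance between nut_2_c and stud_seat below 0.004 m and z of nut_2_c in the frame of stud_seat between 0.015 and 0.0255 m and angle between nut_2_c's own z axis and vertical below 0.08 rad) or (horizontal distance between nut_3_c and stud_seat below 0.004 m and z of nut_3_c in the frame of stud_seat between 0.015 and 0.0255 m and angle between nut_3_c's own z axis and vertical below 0.08 rad)) and ((horizontal distance between nut_1_c and stud_seat below 0.004 m and z of nut_1_c in the frame of stud_seat between 0.015 and 0.0255 m and angle between nut_1_c's own z axis and vertical below 0.08 rad) or (horizontal distance between nut_1_c and stud_seat above 0.08 m and height (world z) of nut_1_c below 0.107 m)) and ((horizontal distance between nut_2_c and stud_seat below 0.004 m and z of nut_2_c in the frame of stud_seat between 0.015 and 0.0255 m and angle between nut_2_c's own z axis and vertical below 0.08 rad) or (horizontal distance between nut_2_c and stud_seat above 0.08 m and height (world z) of nut_2_c below 0.107 m)) and ((horizontal distance between nut_3_c and stud_seat below 0.004 m and z of nut_3_c in the frame of stud_seat between 0.015 and 0.0255 m and angle between nut_3_c's own z axis and vertical below 0.08 rad) or (horizontal distance between nut_3_c and stud_seat above 0.08 m and height (world z) of nut_3_c below 0.107 m))); the robot touches nothing.
Of bar_1, bar_2, bar_3, bar_4 only 3 to 4 are there at a start; the rules pass over those that are not, and their reading is None.
At some moment in a run one of nut_1, nut_2, nut_3 may be knocked a few centimetres aside while the robot is not near it.
It also fails if it takes over 210 s, if anything falls off the work surface, if the arm or the gripper's body presses on something with over 40 N, if the wrist force passes 120 N, or if a joint passes its speed limit or range.

## Working session

There is one attempt and no reset: what is moved stays moved. The work goes in short steps, Python scripts to look and compute and a tool call to move; the robot and the scene stay as the last step left them, time stands still between calls to the robot, and variables do not carry over. Pictures are saved under pics/ and viewed, at most 14 in all, crops included, and the job is handed in when it is done.

Besides the shell and the picture viewer there is one more tool, called after "Call:" as a command line: name --argument value ..., lists and objects as JSON in quotes. send_rows: Moves the arm, as the interface text tells. Shift numbers are shares of 750 mm and turn numbers shares of 2 pi rad, none past 1 either way. Its arguments: {"type":"object","properties":{"steps":{"type":"array"}},"required":["steps"]}

```bash
mkdir -p pics; python3 - <<'E'
from station import env
import cv2,numpy as np
s=env.observe(); print(s['time'],s['eef_pos'],np.round(s['eef_rot'],3).tolist(),s['gripper_width'],env.tcp_to_grasp)
for n in('scene','top','wrist'):
    i=env.camera_info(n); print(n,np.round(i['K'],1).tolist(),np.round(i['eye'],1).tolist(),np.round(i['rotation'],3).tolist(),[k for k in i])
    im=env.read_camera(n); cv2.imwrite(f'pics/{n}0.png',im[:,:,::-1])
E
```

```text
0.0 [ 127.40281317 -534.58497698  303.09639327] [[0.973, 0.232, -0.0], [0.232, -0.973, 0.002], [0.0, -0.002, -1.0]] 85.20575455910333 53.900000000000006
scene [[407.0, 0.0, 325.2], [0.0, 407.0, 197.5], [0.0, 0.0, 1.0]] [7.4, 629.8, 763.1] [[-0.664, 0.502, -0.555], [-0.748, -0.458, 0.48], [-0.013, 0.734, 0.679]] ['K', 'eye', 'rotation']
top [[427.3, 0.0, 317.2], [0.0, 427.3, 199.7], [0.0, 0.0, 1.0]] [339.0, 191.1, 1005.4] [[0.068, 0.978, -0.198], [-0.998, 0.066, -0.02], [-0.006, 0.199, 0.98]] ['K', 'eye', 'rotation']
wrist [[352.9, 0.0, 317.4], [0.0, 352.9, 198.4], [0.0, 0.0, 1.0]] [206.1, -515.8, 373.7] [[0.231, 0.923, 0.308], [-0.973, 0.22, 0.072], [-0.001, -0.317, 0.949]] ['K', 'eye', 'rotation']
```

View pics/top0.png

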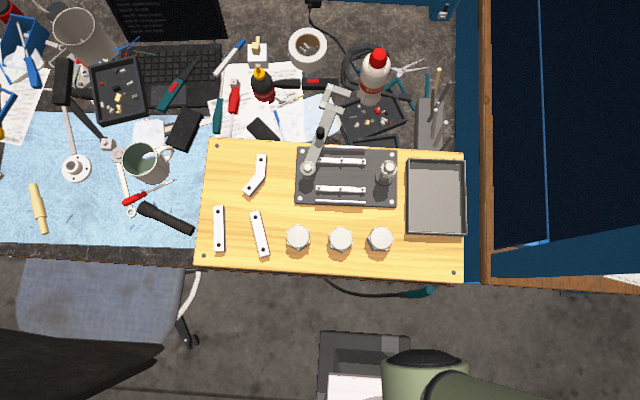

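View pics/scene0.png

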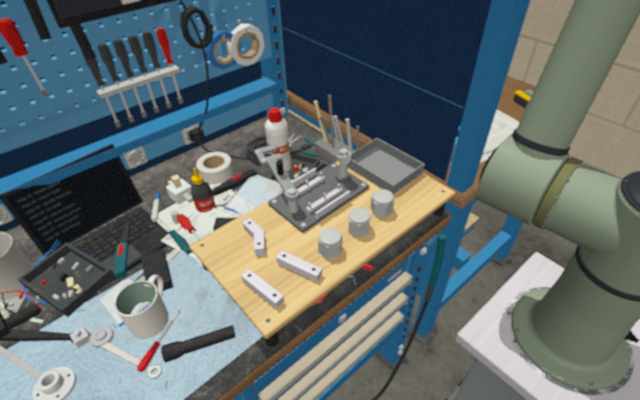

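Top view: the board is at columns 195-467. There is a bent bar at (257,175), straight bars at (219,229) and (260,234), nuts at (298,238), (340,240) and (380,240), the rack at (345,177) with its gate swung up towards (330,100), and the tray at (436,197). The scene view shows the same things. Next I'll zoom in and triangulate the board height.

```bash
cat > h.py <<'E'
import numpy as np,cv2
def ray(i,p):
    K=np.array(i['K']);d=np.linalg.solve(K,[p[0],p[1],1.]);d=np.array([d[0],-d[1],-d[2]])
    return np.array(i['eye'],float),np.array(i['rotation'])@d
def plane(i,p,z):
    e,d=ray(i,p);return e+d*(z-e[2])/d[2]
def tri(i,p,j,q):
    a,u=ray(i,p);b,v=ray(j,q)
    s=np.linalg.lstsq(np.stack([u,-v],1),b-a,rcond=None)[0]
    P,Q=a+s[0]*u,b+s[1]*v;return (P+Q)/2,np.linalg.norm(P-Q)
def proj(i,P):
    c=np.array(i['rotation']).T@(np.array(P)-i['eye']);k=np.array(i['K'])@[c[0],-c[1],-c[2]];return k[:2]/k[2]
E
python3 - <<'E'
from station import env
from h import *
t,s=env.camera_info('top'),env.camera_info('scene')
for p,q in(((204,256),(268,321)),((217,146),(200,245)),((453,272),(445,191))): print(tri(t,p,s,q))
im=cv2.imread('pics/top0.png'); cv2.imwrite('pics/c1.png',cv2.resize(im[85:285,195:470],None,fx=2.9,fy=2.9,interpolation=cv2.INTER_CUBIC))
im=cv2.imread('pics/scene0.png'); cv2.imwrite('pics/c2.png',cv2.resize(im[130:330,190:460],None,fx=2.9,fy=2.9,interpolation=cv2.INTER_CUBIC))
E
```

```text
(array([387.16809663, 447.91709796,  71.98366651]), np.float64(2.2625027847936496))
(array([639.1988074 , 449.75798398,  73.42000862]), np.float64(6.339867054822798))
(array([386.132709  , -92.97053386,  75.34449614]), np.float64(6.018203517851799))
```

View pics/c1.png

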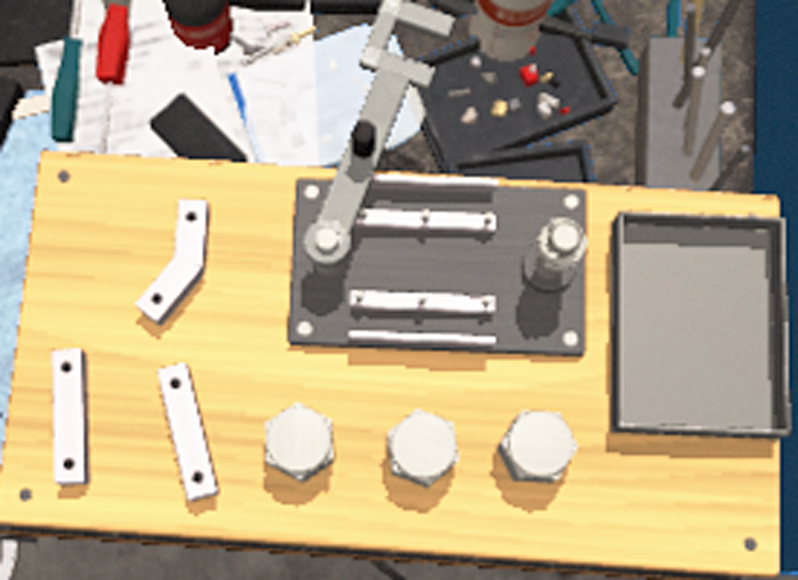

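View pics/c2.png

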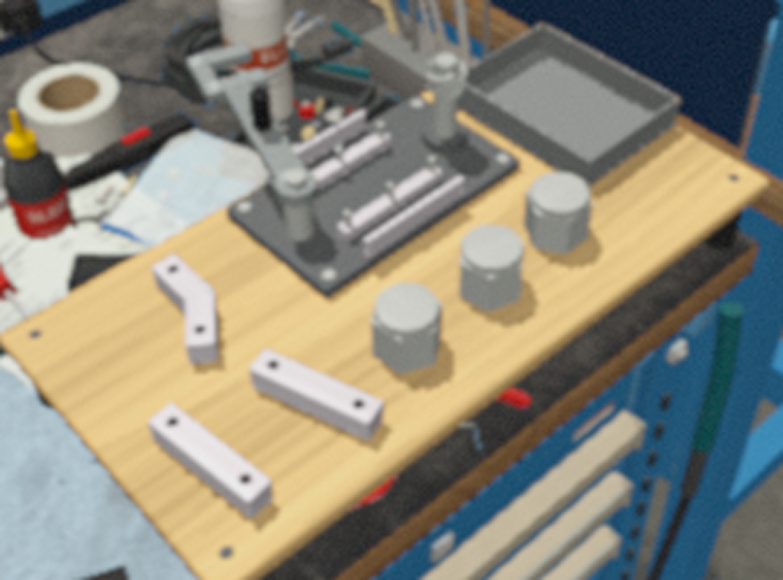

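The crops show two straight bars of equal length (the left one and the slanted middle one) and one bent bar at the top left. The gate is swung to the far side, with its pivot at crop (325,240) and the stud tip at (566,236). The scene crop agrees.

```bash
python3 - <<'E'
from station import env
from h import *
t,s=env.camera_info('top'),env.camera_info('scene')
f=lambda u,v,z:plane(t,(u/2.9+195-.33,v/2.9+85-.33),z)[:2].round(1)
g=lambda u,v:(u/2.9+190-.33,v/2.9+130-.33)
B=73
for n,pts,h in(('A',[(53,350),(80,349),(58,485),(88,483)],22),('B',[(158,368),(186,363),(188,501),(217,494)],22),
 ('bent',[(180,201),(206,202),(205,265),(180,255),(137,307),(157,323),(191,217),(156,298)],22),('nuts',[(299,438),(424,442),(541,440)],46),
 ('pivot',[(327,237)],72),('handle top',[(364,130)],102),('studtip',[(566,234)],100),
 ('rails in xy ends',[(357,220),(495,222),(350,299),(495,302)],24),('baseplate bolts',[(311,191),(571,201),(304,328),(571,338)],8),('tray rim',[(616,213),(786,222),(610,432),(790,434)],32)):
    print(n,*[f(*p,B+h) for p in pts])
T=lambda p,q:tri(t,(p[0]/2.9+195-.33,p[1]/2.9+85-.33),s,g(*q))
print('stud',T((566,234),(445,62)),'pivot',T((327,237),(293,178)),'nut2 top',T((424,442),(492,250)))
E
```

```text
A [495.1 434.6] [497.3 414.5] [395.3 419.2] [398.2 397.4]
B [486.8 354.7] [492.  334.2] [390.2 323. ] [396.7 302.3]
bent [617.3 350.8] [617.9 330.8] [568.2 327. ] [574.7 346.7] [532.2 375.2] [520.9 358.9] [605.2 341.2] [540.1 361.6]
nuts [439.  244.2] [442.2 154.5] [449.3  71. ]
pivot [582.2 233.7]
handle top [653.7 211.9]
studtip [587.5  66.5]
rails in xy ends [610.7 214.3] [616.1 109.3] [548.7 215.3] [553.6 106.5]
baseplate bolts [636.5 252.1] [641.8  49.8] [527.4 249.2] [533.2  46.1]
tray rim [626.7  19.3] [ 628.2 -108.5] [460.3  19.2] [ 467.6 -111.4]
stud (array([588.85394628,  65.83746087, 168.42523044]), np.float64(0.021991351842147577)) pivot (array([583.55234748, 234.37137992, 142.01940992]), np.float64(1.408301750342376)) nut2 top (array([442.50084495, 153.89719289, 112.32053279]), np.float64(1.1508345184366255))
```

```bash
cat > g.py <<'E'
import sys
from station import env
from h import *
# usage: g.py x y z yaw [x y z yaw ...] : row numbers from the present pose
s=env.observe();R=np.array(s['eef_rot']);p=np.array(s['eef_pos']);y0=np.degrees(np.arctan2(R[1,0],R[0,0]))
print('t %.2f pos %s yaw %.2f w %.1f F %s grip %.1f'%(s['time'],p.round(1),y0,s['gripper_width'],np.round(s['force'],1),s['grasp_force']), 'tilt',R[:2,2].round(4))
a=list(map(float,sys.argv[1:]))
for k in range(0,len(a),4):
    d=R.T@(np.array(a[k:k+3])-p)/750;w=-((a[k+3]-y0+180)%360-180)/360
    n=max(np.linalg.norm(d)*12,abs(w)*360/10.7)
    print('x %.4f y %.4f z %.4f twist %.4f rows>=%.1f'%(*d,w,n))
E
python3 g.py 290 0 300 9.5 446 416 300 9.5
```

```text
t 0.15 pos [ 127.4 -534.7  303.3] yaw 13.40 w 85.4 F [-0.7 -0.7 -0.8] grip 0.0 tilt [-0.0001  0.0013]
x 0.3761 y -0.6433 z 0.0053 twist 0.0108 rows>=8.9
x 0.7069 y -1.1347 z 0.0060 twist 0.0108 rows>=16.0
```

Call:
send_rows --steps '[{"claw":0,"x":0.376,"y":-0.643,"z":0.005,"twist":0.011},{"claw":0,"x":0.376,"y":-0.643,"z":0.005,"twist":0.011},{"claw":0,"x":0.376,"y":-0.643,"z":0.005,"twist":0.011},{"claw":0,"x":0.376,"y":-0.643,"z":0.005,"twist":0.011},{"claw":0,"x":0.376,"y":-0.643,"z":0.005,"twist":0.011},{"claw":0,"x":0.376,"y":-0.643,"z":0.005,"twist":0.011},{"claw":0,"x":0.376,"y":-0.643,"z":0.005,"twist":0.011},{"claw":0,"x":0.376,"y":-0.643,"z":0.005,"twist":0.011},{"claw":0,"x":0.376,"y":-0.643,"z":0.005,"twist":0.011}]'

```text
time: 1.27
eef_pos: [290.2, 1.3, 300.4]
eef_rot: [[0.987, 0.164, 0.002], [0.164, -0.987, -0.001], [0.002, 0.001, -1.0]]
force: [1.7, -0.7, -0.4]
gripper_width: 42.5
grasp_force: 0.0
```

```bash
python3 g.py 480 160 330 2 440 400 300 9.5
```

```text
t 1.27 pos [290.2   1.3 300.4] yaw 9.42 w 42.5 F [ 1.7 -0.7 -0.4] grip 0.0 tilt [ 0.0017 -0.0005]
x 0.2844 y -0.1672 z -0.0391 twist 0.0206 rows>=4.0
x 0.2841 y -0.4916 z 0.0006 twist -0.0002 rows>=6.8
```

Call:
send_rows --steps '[{"claw":0,"x":0.35,"y":-0.156,"z":-0.06,"twist":0.021},{"claw":0,"x":0.35,"y":-0.156,"z":-0.06,"twist":0.021},{"claw":0,"x":0.35,"y":-0.156,"z":-0.06,"twist":0.021},{"claw":0,"x":0.35,"y":-0.156,"z":-0.06,"twist":0.021},{"claw":0,"x":0.35,"y":-0.156,"z":-0.06,"twist":0.021},{"claw":0,"x":0.35,"y":-0.156,"z":-0.06,"twist":0.021}]'

```text
time: 2.02
eef_pos: [534.6, 124.1, 344.4]
eef_rot: [[0.997, 0.083, -0.003], [0.083, -0.996, 0.026], [-0.0, -0.026, -1.0]]
force: [-0.8, 0.0, 0.6]
gripper_width: 42.6
grasp_force: 0.0
```

```bash
cat > w.py <<'E'
import sys,json
from station import env
from h import *
i=env.camera_info('wrist');im=env.read_camera('wrist')[:,:,::-1];n=sys.argv[1]
cv2.imwrite(f'pics/{n}.png',im);json.dump({k:np.array(v).tolist() for k,v in i.items()},open(f'pics/{n}.json','w'))
E
python3 w.py w1; python3 g.py 445.5 416.5 220 9.5 445.5 416.5 147 9.5
```

```text
t 2.08 pos [532.9 123.6 344.2] yaw 4.75 w 42.7 F [-0.3 -0.1 -0.3] grip 0.0 tilt [-0.0044  0.0257]
x -0.0834 y -0.3943 z 0.1761 twist -0.0132 rows>=5.3
x -0.0832 y -0.3918 z 0.2734 twist -0.0132 rows>=5.8
```

View pics/w1.png

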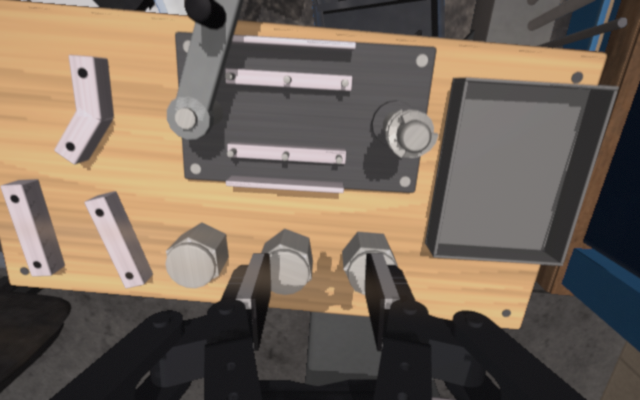

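The wrist view shows the pivot cap at (185,118), the stud tip at (415,135), rail pins at (231,76), (345,84), (232,150) and (340,158), and the bars at left. I'll cross-check these positions.

```bash
python3 - <<'E'
import json
from h import *
from station import env
i=json.load(open('pics/w1.json'));t=env.camera_info('top')
B=70
f=lambda u,v,h:plane(i,(u,v),B+h)[:2].round(1)
print('pivot',f(185,118,72),'stud',f(415,135,100),'bolts',[f(*p,10) for p in((190,46),(422,60),(195,169),(405,182))])
print('pins',[f(*p,38) for p in((231,76),(345,84),(232,150),(340,158))])
print('A',[f(*p,22) for p in((3,185),(31,181),(35,276),(61,270))],'B',[f(*p,22) for p in((87,200),(110,194),(128,286),(150,280))])
print('bent',[f(*p,22) for p in((70,57),(99,57),(56,150),(81,163),(112,115),(82,108))])
print('tray',[f(*p,32) for p in((457,79),(614,87),(431,256),(561,262))])
for a,b in(((185,118),(327,237)),((415,135),(566,234)),((577,77),(571/1,0))):
    print(tri(i,a,t,(b[0]/2.9+194.67,b[1]/2.9+84.67)))
E
python3 g.py 445.5 416.5 220 9.5 445.5 416.5 147 9.5
```

```text
pivot [579.2 235. ] stud [585.   65.9] bolts [array([634. , 252.3]), array([639.2,  47.7]), array([522.4, 251. ]), array([527.7,  44.6])]
pins [array([612.2, 208.7]), array([613.8, 114.2]), array([550.4, 207.5]), array([551.7, 111.9])]
A [array([492.7, 435.7]), array([499.3, 407.1]), array([392.4, 421.7]), array([402.6, 392.3])] B [array([484.6, 354.4]), array([493. , 330.9]), array([390. , 322.3]), array([399.8, 298.1])]
bent [array([616.1, 352.7]), array([618.2, 327.3]), array([532.4, 377.7]), array([521.8, 355.5]), array([569.5, 321. ]), array([573.5, 347.8])]
tray [array([625.4,  21.6]), array([ 629.8, -108.1]), array([461.2,  12.8]), array([ 466.9, -113.5])]
(array([580.55481451, 232.97991424, 148.91376101]), np.float64(1.4893148484166139))
(array([586.01143195,  67.52649679, 177.573699  ]), np.float64(0.6676771765061538))
(array([626.56048163, 114.690094  , 413.80040027]), np.float64(31.439283022264068))
t 2.08 pos [532.9 123.6 344.2] yaw 4.75 w 42.7 F [-0.3 -0.1 -0.3] grip 0.0 tilt [-0.0044  0.0257]
x -0.0834 y -0.3943 z 0.1761 twist -0.0132 rows>=5.3
x -0.0832 y -0.3918 z 0.2734 twist -0.0132 rows>=5.8
```

Call:
send_rows --steps '[{"claw":0,"x":-0.083,"y":-0.394,"z":0.13,"twist":-0.012},{"claw":0,"x":-0.083,"y":-0.394,"z":0.13,"twist":-0.012},{"claw":0,"x":-0.083,"y":-0.394,"z":0.13,"twist":-0.012},{"claw":0,"x":-0.083,"y":-0.394,"z":0.13,"twist":-0.012},{"claw":0,"x":-0.083,"y":-0.394,"z":0.13,"twist":-0.012},{"claw":0,"x":-0.083,"y":-0.394,"z":0.13,"twist":-0.012},{"claw":0,"x":-0.083,"y":-0.394,"z":0.13,"twist":-0.012},{"claw":0,"x":-0.083,"y":-0.394,"z":0.13,"twist":-0.012},{"claw":0,"x":-0.083,"y":-0.394,"z":0.13,"twist":-0.012},{"claw":0,"x":-0.083,"y":-0.394,"z":0.13,"twist":-0.012}]'

```text
time: 3.32
eef_pos: [496.5, 217.8, 258.4]
eef_rot: [[0.97, 0.243, -0.018], [0.244, -0.967, 0.071], [-0.0, -0.073, -0.997]]
force: [0.8, 0.1, -0.1]
gripper_width: 42.3
grasp_force: 0.0
```

```bash
python3 g.py 446.5 415.5 220 9  446.5 415.5 151 9
```

```text
t 3.33 pos [496.5 217.8 258.4] yaw 14.12 w 42.3 F [ 0.8  0.1 -0.1] grip 0.0 tilt [-0.0183  0.071 ]
x -0.0003 y -0.2675 z 0.0710 twist 0.0142 rows>=3.3
x -0.0002 y -0.2607 z 0.1627 twist 0.0142 rows>=3.7
```

```bash
python3 -c "
from station import env
s=env.observe();print(s['qpos'].round(2) if hasattr(s['qpos'],'round') else s['qpos'],s['qd'],s['joint_efforts'])"
```

```text
[ 14.07  19.65 -16.75  53.63   4.2  179.94] [ 0.10540141  0.54563004 -0.9664517  -1.49000758  0.19182404 -0.02614401] [-2.50360777e-02 -4.39236259e+01  2.50007468e+01  3.88295366e-02
  2.37188973e-01 -7.02713407e-07]
```

Call:
send_rows --steps '[{"claw":0,"x":0,"y":-0.08,"z":0,"twist":-0.48},{"claw":0,"x":0,"y":-0.08,"z":0,"twist":-0.48},{"claw":0,"x":0,"y":-0.08,"z":0,"twist":-0.48},{"claw":0,"x":0,"y":-0.08,"z":0,"twist":-0.48},{"claw":0,"x":0,"y":-0.08,"z":0,"twist":-0.48},{"claw":0,"x":0,"y":-0.08,"z":0,"twist":-0.48},{"claw":0,"x":0,"y":-0.08,"z":0,"twist":-0.48},{"claw":0,"x":0,"y":-0.08,"z":0,"twist":-0.48},{"claw":0,"x":0,"y":-0.08,"z":0,"twist":-0.48},{"claw":0,"x":0,"y":-0.08,"z":0,"twist":-0.48},{"claw":0,"x":0,"y":-0.08,"z":0,"twist":-0.48},{"claw":0,"x":0,"y":-0.08,"z":0,"twist":-0.48}]'

```text
time: 4.82
eef_pos: [481.8, 275.8, 262.9]
eef_rot: [[-0.802, 0.597, -0.018], [0.594, 0.801, 0.071], [0.057, 0.046, -0.997]]
force: [0.4, 0.1, 0.4]
gripper_width: 42.5
grasp_force: 0.0
```

```bash
python3 g.py 446.5 415.5 220 189  446.5 415.5 151 189
```

```text
t 4.83 pos [481.8 275.8 262.9] yaw 143.48 w 42.5 F [0.4 0.1 0.4] grip 0.0 tilt [-0.0184  0.071 ]
x 0.1452 y 0.1184 z 0.0711 twist -0.1265 rows>=4.3
x 0.1399 y 0.1142 z 0.1628 twist -0.1265 rows>=4.3
```

```bash
python3 g.py 485 121 270 260; python3 -c "
from station import env
print(env.observe()['qpos'])"
```

```text
t 4.83 pos [481.8 275.8 262.9] yaw 143.48 w 42.5 F [0.4 0.1 0.4] grip 0.0 tilt [-0.0184  0.071 ]
x -0.1255 y -0.1625 z -0.0242 twist -0.3237 rows>=10.9
[ 20.41484692  20.48111541 -14.81076592  54.27304168   4.18370264
  57.03057273]
```

Call:
send_rows --steps '[{"claw":0,"x":-0.06,"y":-0.05,"z":0,"twist":-0.36},{"claw":0,"x":-0.06,"y":-0.05,"z":0,"twist":-0.36},{"claw":0,"x":-0.06,"y":-0.05,"z":0,"twist":-0.36},{"claw":0,"x":-0.06,"y":-0.05,"z":0,"twist":-0.36},{"claw":0,"x":-0.06,"y":-0.05,"z":0,"twist":-0.36},{"claw":0,"x":-0.06,"y":-0.05,"z":0,"twist":-0.36},{"claw":0,"x":-0.06,"y":-0.05,"z":0,"twist":-0.36},{"claw":0,"x":-0.06,"y":-0.05,"z":0,"twist":-0.36},{"claw":0,"x":-0.06,"y":-0.05,"z":0,"twist":-0.36},{"claw":0,"x":-0.06,"y":-0.05,"z":0,"twist":-0.36},{"claw":0,"x":-0.06,"y":-0.05,"z":0,"twist":-0.36},{"claw":0,"x":-0.06,"y":-0.05,"z":0,"twist":-0.36}]'

```text
time: 6.32
eef_pos: [495.2, 219.0, 258.6]
eef_rot: [[0.027, -0.999, -0.018], [-0.997, -0.028, 0.071], [-0.071, 0.016, -0.997]]
force: [-0.4, 0.0, 0.2]
gripper_width: 42.5
grasp_force: 0.0
```

```bash
python3 g.py 496 218 263 10; python3 -c "
from station import env
print(env.observe()['qpos'])"
```

```text
t 6.33 pos [495.2 219.  258.6] yaw -88.47 w 42.5 F [-0.4  0.   0.2] grip 0.0 tilt [-0.0183  0.071 ]
x 0.0009 y -0.0009 z -0.0060 twist -0.2735 rows>=9.2
[ 14.22974606  19.56201967 -16.84621179  53.60679168   4.20393248
 -77.33077134]
```

Now continue turning until joint 6 is close to -180°.

Call:
send_rows --steps '[{"claw":0,"x":0,"y":0,"z":-0.006,"twist":-0.284},{"claw":0,"x":0,"y":0,"z":-0.006,"twist":-0.284},{"claw":0,"x":0,"y":0,"z":-0.006,"twist":-0.284},{"claw":0,"x":0,"y":0,"z":-0.006,"twist":-0.284},{"claw":0,"x":0,"y":0,"z":-0.006,"twist":-0.284},{"claw":0,"x":0,"y":0,"z":-0.006,"twist":-0.284},{"claw":0,"x":0,"y":0,"z":-0.006,"twist":-0.284},{"claw":0,"x":0,"y":0,"z":-0.006,"twist":-0.284},{"claw":0,"x":0,"y":0,"z":-0.006,"twist":-0.284},{"claw":0,"x":0,"y":0,"z":-0.006,"twist":-0.284}]'

```text
time: 7.58
eef_pos: [495.3, 218.7, 263.1]
eef_rot: [[0.972, 0.235, -0.018], [0.236, -0.969, 0.071], [-0.001, -0.073, -0.997]]
force: [0.1, 0.0, 0.1]
gripper_width: 42.9
grasp_force: 0.0
```

```bash
python3 g.py; python3 -c "
from station import env
print(env.observe()['qpos'])"
```

```text
t 7.58 pos [495.3 218.7 263.1] yaw 13.66 w 42.9 F [0.1 0.  0.1] grip 0.0 tilt [-0.0182  0.071 ]
[  14.19443455   19.33490817  -16.46698797   54.21300384    4.20416588
 -179.4637876 ]
```

Call:
send_rows --steps '[{"claw":0,"x":0,"y":0.15,"z":0,"twist":0},{"claw":0,"x":0,"y":0.15,"z":0,"twist":0},{"claw":0,"x":0,"y":0.15,"z":0,"twist":0}]'

```text
time: 7.95
eef_pos: [512.7, 163.1, 254.7]
eef_rot: [[0.988, 0.155, -0.008], [0.155, -0.987, 0.031], [-0.003, -0.032, -0.999]]
force: [0.3, -0.2, -0.6]
gripper_width: 42.5
grasp_force: 0.0
```

```bash
python3 g.py; python3 -c "
from station import env
print(env.observe()['qpos'])"
```

```text
t 7.95 pos [512.7 163.1 254.7] yaw 8.93 w 42.5 F [ 0.3 -0.2 -0.6] grip 0.0 tilt [-0.0082  0.031 ]
[   8.99151616   19.64071022  -17.26555798   53.2819607     1.82779323
 -179.93675934]
```

Call:
send_rows --steps '[{"claw":0,"x":0,"y":0.06,"z":0,"twist":0},{"claw":0,"x":0,"y":0.06,"z":0,"twist":0}]'

```text
time: 8.2
eef_pos: [516.8, 141.3, 253.4]
eef_rot: [[0.993, 0.122, -0.005], [0.122, -0.992, 0.013], [-0.004, -0.014, -1.0]]
force: [-0.8, 0.3, -0.5]
gripper_width: 42.8
grasp_force: 0.0
```

```bash
python3 g.py; python3 -c "
from station import env
print(env.observe()['qpos'])"
```

```text
t 8.20 pos [516.8 141.3 253.4] yaw 7.00 w 42.8 F [-0.8  0.3 -0.5] grip 0.0 tilt [-0.0052  0.013 ]
[   7.05923492   19.54482479  -17.60720478   53.04963613    0.77603121
 -179.9412268 ]
```

Call:
send_rows --steps '[{"claw":0,"x":0,"y":0.035,"z":0,"twist":0},{"claw":0,"x":0,"y":0.035,"z":0,"twist":0}]'

```text
time: 8.45
eef_pos: [518.4, 129.4, 253.1]
eef_rot: [[0.995, 0.104, -0.004], [0.104, -0.995, 0.003], [-0.003, -0.003, -1.0]]
force: [-0.1, -0.9, -0.3]
gripper_width: 42.4
grasp_force: 0.0
```

```bash
python3 g.py; python3 -c "
from station import env
print(env.observe()['qpos'])"
```

```text
t 8.45 pos [518.4 129.4 253.1] yaw 5.95 w 42.4 F [-0.1 -0.9 -0.3] grip 0.0 tilt [-0.0037  0.0029]
[   6.01177674   19.44109833  -17.79486393   52.95944589    0.18928693
 -179.94262171]
```

Call:
send_rows --steps '[{"claw":0,"x":-0.056,"y":-0.39,"z":0.02,"twist":0.48},{"claw":0,"x":-0.056,"y":-0.39,"z":0.02,"twist":0.48},{"claw":0,"x":-0.056,"y":-0.39,"z":0.02,"twist":0.48},{"claw":0,"x":-0.056,"y":-0.39,"z":0.02,"twist":0.48},{"claw":0,"x":-0.056,"y":-0.39,"z":0.02,"twist":0.48},{"claw":0,"x":-0.056,"y":-0.39,"z":0.02,"twist":0.48},{"claw":0,"x":-0.056,"y":-0.39,"z":0.02,"twist":0.48},{"claw":0,"x":-0.056,"y":-0.39,"z":0.02,"twist":0.48},{"claw":0,"x":-0.056,"y":-0.39,"z":0.02,"twist":0.48},{"claw":0,"x":-0.056,"y":-0.39,"z":0.02,"twist":0.48},{"claw":0,"x":-0.056,"y":-0.39,"z":0.02,"twist":0.48},{"claw":0,"x":-0.056,"y":-0.39,"z":0.02,"twist":0.48}]'

```text
time: 9.95
eef_pos: [445.6, 416.7, 239.2]
eef_rot: [[-0.485, -0.874, -0.004], [-0.874, 0.485, 0.003], [-0.001, 0.005, -1.0]]
force: [0.6, 0.7, -0.9]
gripper_width: 42.7
grasp_force: 0.0
```

```bash
python3 g.py  446.5 415.5 215 189 446.5 415.5 151 189; python3 -c "
from station import env
print(env.observe()['qpos'])"
```

```text
t 9.95 pos [445.6 416.7 239.2] yaw -119.04 w 42.7 F [ 0.6  0.7 -0.9] grip 0.0 tilt [-0.0041  0.0032]
x 0.0008 y -0.0020 z 0.0323 twist 0.1443 rows>=4.9
x 0.0009 y -0.0024 z 0.1176 twist 0.1443 rows>=4.9
[ 36.04044432  27.71648475  -7.03350634  55.32984981   0.28550729
 -24.92251228]
```

Call:
send_rows --steps '[{"claw":-0.1,"x":0.001,"y":-0.002,"z":0.03,"twist":0.144},{"claw":-0.1,"x":0.001,"y":-0.002,"z":0.03,"twist":0.144},{"claw":-0.1,"x":0.001,"y":-0.002,"z":0.03,"twist":0.144},{"claw":-0.1,"x":0.001,"y":-0.002,"z":0.03,"twist":0.144},{"claw":-0.1,"x":0.001,"y":-0.002,"z":0.03,"twist":0.144},{"claw":-0.1,"x":0.001,"y":-0.002,"z":0.117,"twist":0.144},{"claw":-0.1,"x":0.001,"y":-0.002,"z":0.117,"twist":0.144},{"claw":-0.1,"x":0.001,"y":-0.002,"z":0.117,"twist":0.144},{"claw":0.9,"x":0.001,"y":-0.002,"z":0.117,"twist":0.144},{"claw":0.9,"x":0.001,"y":-0.002,"z":0.117,"twist":0.144},{"claw":0.9,"x":0.001,"y":-0.002,"z":0.117,"twist":0.144},{"claw":0.9,"x":0.001,"y":-0.002,"z":0.117,"twist":0.144}]'

```text
time: 11.45
eef_pos: [447.7, 416.3, 154.0]
eef_rot: [[-0.986, -0.164, -0.0], [-0.164, 0.986, 0.006], [-0.001, 0.006, -1.0]]
force: [-0.3, 1.1, 7.1]
gripper_width: 20.7
grasp_force: 60.1
```

```bash
python3 w.py w2; python3 g.py  446 415 240 189 582.2 185 240 181.9 582.2 185 182 181.9
```

```text
t 11.50 pos [447.7 416.3 153.9] yaw -170.55 w 20.5 F [0.2 0.6 7. ] grip 60.1 tilt [-0.0005  0.0057]
x 0.0024 y -0.0007 z -0.1147 twist 0.0013 rows>=1.4
x -0.1264 y -0.3330 z -0.1166 twist 0.0210 rows>=4.5
x -0.1263 y -0.3334 z -0.0393 twist 0.0210 rows>=4.3
```

View pics/w2.png

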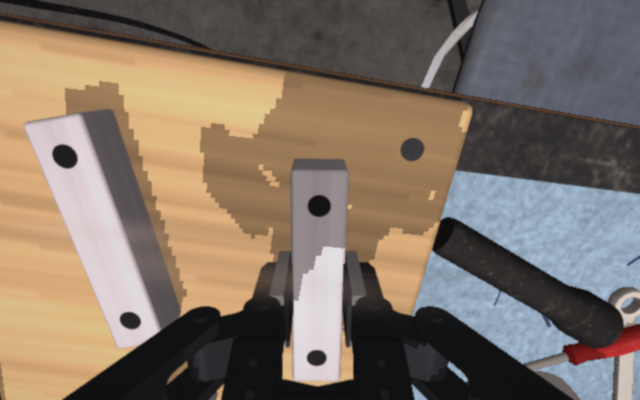

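The picture shows bar A held between the fingers (dots at (319,205) and (316,357)), with bar B to the left. I'll work out the bar centre in the grip.

```bash
python3 - <<'E'
import json
from h import *
i=json.load(open('pics/w2.json'))
for B in(77,80):
    a,b=plane(i,(319,205),B+22),plane(i,(316,357),B+22);print(((a+b)/2).round(1),np.linalg.norm(a-b),np.degrees(np.arctan2(*(a-b)[1::-1])))
    c=[plane(i,p,B+22)[:2] for p in((65,156),(130,320))];print('B',(c[0]+c[1])/2,c,np.degrees(np.arctan2(*(c[1]-c[0])[::-1])))
E
python3 g.py  446 415 270 189 582.2 183 270 181.9 582.2 183 183 181.9
```

```text
[445.8 416.4  99. ] 71.08809201149049 -171.56704468029125
B [440.6174117  329.60482163] [array([406.95663227, 318.19187634]), array([474.27819112, 341.01776693])] 18.729622253964067
[443.9 416.1 102. ] 69.38769838723843 -171.56704468029122
B [438.85530259 331.35217388] [array([405.99967313, 320.21222085]), array([471.71093205, 342.49212691])] 18.72962225396406
t 11.50 pos [447.7 416.3 153.9] yaw -170.55 w 20.5 F [0.2 0.6 7. ] grip 60.1 tilt [-0.0005  0.0057]
x 0.0024 y -0.0004 z -0.1547 twist 0.0013 rows>=1.9
x -0.1260 y -0.3354 z -0.1566 twist 0.0210 rows>=4.7
x -0.1259 y -0.3360 z -0.0406 twist 0.0210 rows>=4.3
```

Call:
send_rows --steps '[{"claw":0.9,"x":0,"y":0,"z":-0.1,"twist":0.0},{"claw":0.9,"x":-0.03,"y":-0.05,"z":-0.157,"twist":0.021},{"claw":0.9,"x":-0.13,"y":-0.336,"z":-0.157,"twist":0.021},{"claw":0.9,"x":-0.13,"y":-0.336,"z":-0.157,"twist":0.021},{"claw":0.9,"x":-0.13,"y":-0.336,"z":-0.157,"twist":0.021},{"claw":0.9,"x":-0.13,"y":-0.336,"z":-0.157,"twist":0.021},{"claw":0.9,"x":-0.13,"y":-0.336,"z":-0.157,"twist":0.021},{"claw":0.9,"x":-0.13,"y":-0.336,"z":-0.157,"twist":0.021},{"claw":0.9,"x":-0.13,"y":-0.336,"z":-0.157,"twist":0.021}]'

```text
time: 12.62
eef_pos: [583.8, 183.5, 268.1]
eef_rot: [[-0.999, -0.035, -0.004], [-0.035, 0.999, 0.003], [0.004, 0.003, -1.0]]
force: [-0.5, 0.2, -1.7]
gripper_width: 20.4
grasp_force: 59.3
```

```bash
python3 w.py w3; python3 g.py 585 183 210 181.9  585 183 181 181.9
```

```text
t 12.68 pos [583.8 183.6 268.1] yaw -178.00 w 20.8 F [-0.5  0.2 -2. ] grip 59.3 tilt [-0.0041  0.0033]
x -0.0019 y -0.0012 z 0.0775 twist 0.0003 rows>=0.9
x -0.0020 y -0.0013 z 0.1161 twist 0.0003 rows>=1.4
```

View pics/w3.png

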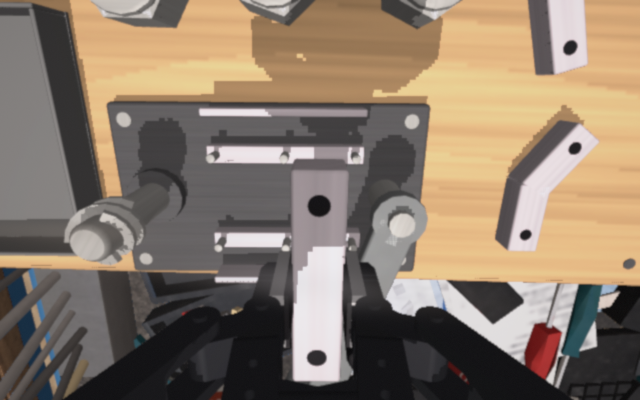

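Wrist view: pin tops are at (212,150), (285,150) and (357,150) on the near rail and (220,236), (352,236) on the far rail, and the bar sits between the middle and right pins.

```bash
python3 - <<'E'
import json
from h import *
i=json.load(open('pics/w3.json'))
f=lambda u,v,z:plane(i,(u,v),z)[:2].round(1)
print([f(*p,118) for p in((211,156),(284,156),(356,156),(219,243),(351,242))],'stud',f(93,241,180),'pivot',f(402,223,152))
print('bolts',[f(*p,90) for p in((124,120),(412,122))])
print('bar dots',f(319,205,217),f(316,357,217))
print('bent dots',f(575,148,102),f(526,234,102))
E
```

```text
[array([548.8, 115.5]), array([547.3, 161.7]), array([545.8, 207.3]), array([609.4, 117.3]), array([605.6, 208. ])] stud [580.2  73.2] pivot [576.9 232.1]
bolts [array([531.5,  48.7]), array([526.1, 247.9])]
bar dots [544.9 183.1] [613.6 184.2]
bent dots [538.5 357.1] [602.5 337.8]
```

Call:
send_rows --steps '[{"claw":0.9,"x":0,"y":-0.001,"z":0.06,"twist":0},{"claw":0.9,"x":0,"y":-0.001,"z":0.1,"twist":0},{"claw":0.9,"x":0,"y":-0.001,"z":0.114,"twist":0},{"claw":0.9,"x":0,"y":-0.001,"z":0.116,"twist":0},{"claw":0.9,"x":0,"y":-0.001,"z":0.118,"twist":0}]'

```text
time: 13.3
eef_pos: [585.0, 182.4, 180.8]
eef_rot: [[-0.999, -0.033, -0.001], [-0.033, 0.999, 0.004], [0.001, 0.004, -1.0]]
force: [0.5, -0.5, -1.0]
gripper_width: 20.6
grasp_force: 59.2
```

```bash
python3 g.py 0 0 0 0 | head -1
```

```text
t 13.30 pos [585.  182.4 180.8] yaw -178.08 w 20.6 F [ 0.5 -0.5 -1. ] grip 59.2 tilt [-0.0015  0.0035]
```

Call:
send_rows --steps '[{"claw":0.9,"x":0,"y":0,"z":0.003,"twist":0},{"claw":0.25,"x":0,"y":0,"z":0.003,"twist":0},{"claw":0.25,"x":0,"y":0,"z":0.003,"twist":0},{"claw":0.25,"x":0,"y":0,"z":0.003,"twist":0},{"claw":0.25,"x":0,"y":0,"z":-0.06,"twist":0},{"claw":0.25,"x":0,"y":0,"z":-0.13,"twist":0},{"claw":0.25,"x":0,"y":0,"z":-0.13,"twist":0}]'

```text
time: 14.18
eef_pos: [587.0, 182.1, 282.1]
eef_rot: [[-0.999, -0.033, 0.005], [-0.033, 0.999, 0.005], [-0.005, 0.005, -1.0]]
force: [0.8, 0.3, -0.1]
gripper_width: 32.0
grasp_force: 0.0
```

```bash
python3 g.py 440 329 270 198.5 440 329 157 198.5; python3 w.py w4
```

```text
t 14.18 pos [587.  182.1 282.1] yaw -178.11 w 32.0 F [ 0.8  0.3 -0.1] grip 0.0 tilt [0.0052 0.0048]
x 0.1895 y 0.2022 z 0.0160 twist -0.0461 rows>=3.3
x 0.1903 y 0.2015 z 0.1667 twist -0.0461 rows>=3.9
```

View pics/w4.png

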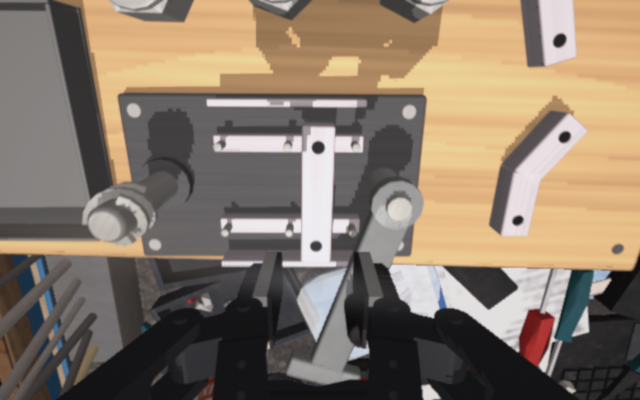

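Bar A lies in the +y bay with dots at (318,147) and (316,246). Next I'll check its centring against the pins.

```bash
python3 - <<'E'
import json
from h import *
i=json.load(open('pics/w4.json'))
f=lambda u,v,z:plane(i,(u,v),z)[:2].round(1)
print('dots',f(318,147,126),f(316,246,126),'pins',[f(*p,118) for p in((219,145),(289,145),(355,145),(225,228),(289,228),(352,228))])
print('stops',f(287,103,112),f(280,263,112))
E
```

```text
dots [546.5 181.9] [617.2 182.9] pins [array([548.7, 116.1]), array([547.2, 162.7]), array([545.9, 206.7]), array([608.8, 117. ]), array([607.4, 163.1]), array([606. , 208.5])]
stops [520.6 160.8] [639.3 156. ]
```

Call:
send_rows --steps '[{"claw":0,"x":0.19,"y":0.202,"z":0.016,"twist":-0.046},{"claw":0,"x":0.19,"y":0.202,"z":0.016,"twist":-0.046},{"claw":0,"x":0.19,"y":0.202,"z":0.016,"twist":-0.046},{"claw":0,"x":0.19,"y":0.202,"z":0.016,"twist":-0.046},{"claw":0,"x":0.19,"y":0.202,"z":0.016,"twist":-0.046},{"claw":0,"x":0.19,"y":0.202,"z":0.07,"twist":-0.046},{"claw":0,"x":0.19,"y":0.202,"z":0.07,"twist":-0.046}]'

```text
time: 15.1
eef_pos: [436.2, 326.5, 222.7]
eef_rot: [[-0.949, -0.315, -0.009], [-0.315, 0.949, -0.0], [0.009, 0.002, -1.0]]
force: [-0.6, 0.8, 0.6]
gripper_width: 42.3
grasp_force: 0.0
```

```bash
python3 w.py w5; python3 g.py 440 329 156 198.5
```

```text
t 15.15 pos [437.  327.1 224.4] yaw -161.66 w 42.7 F [-0.1 -0.   1.8] grip 0.0 tilt [-0.0068  0.001 ]
x -0.0051 y 0.0009 z 0.0912 twist -0.0004 rows>=1.1
```

Call:
send_rows --steps '[{"claw":0,"x":-0.005,"y":0.001,"z":0.06,"twist":0},{"claw":0,"x":-0.005,"y":0.001,"z":0.09,"twist":0},{"claw":0,"x":-0.005,"y":0.001,"z":0.09,"twist":0},{"claw":0.9,"x":-0.005,"y":0.001,"z":0.09,"twist":0},{"claw":0.9,"x":-0.005,"y":0.001,"z":0.09,"twist":0},{"claw":0.9,"x":-0.005,"y":0.001,"z":0.09,"twist":0},{"claw":0.9,"x":-0.005,"y":0.001,"z":0.09,"twist":0}]'

```text
time: 16.02
eef_pos: [441.3, 331.0, 160.1]
eef_rot: [[-0.949, -0.316, -0.0], [-0.316, 0.949, 0.004], [-0.001, 0.004, -1.0]]
force: [-0.3, -2.5, 5.9]
gripper_width: 19.6
grasp_force: 60.1
```

```bash
python3 w.py w6; python3 g.py 582 137 275 181.9; python3 - <<'E'
from h import *
im=cv2.imread('pics/w6.png');g=(im.max(2)<70).astype(np.uint8)
n,l,st,c=cv2.connectedComponentsWithStats(g)
for k in range(1,n):
    if 100<st[k,4]<1500 and 250<c[k][0]<380: print(st[k],c[k].round(1))
E
```

```text
t 16.07 pos [441.3 331.  160. ] yaw -161.56 w 20.0 F [-0.4 -2.3  6.5] grip 60.1 tilt [-0.0003  0.004 ]
x -0.0964 y -0.3041 z -0.1544 twist 0.0459 rows>=4.3
[307 192  22  20 342] [317.3 201.3]
[309 342  17  14 181] [317.3 348.2]
```

Call:
send_rows --steps '[{"claw":0.9,"x":0,"y":0,"z":-0.1,"twist":0.0},{"claw":0.9,"x":-0.01,"y":-0.03,"z":-0.155,"twist":0.046},{"claw":0.9,"x":-0.098,"y":-0.304,"z":-0.155,"twist":0.046},{"claw":0.9,"x":-0.098,"y":-0.304,"z":-0.155,"twist":0.046},{"claw":0.9,"x":-0.098,"y":-0.304,"z":-0.155,"twist":0.046},{"claw":0.9,"x":-0.098,"y":-0.304,"z":-0.155,"twist":0.046},{"claw":0.9,"x":-0.098,"y":-0.304,"z":-0.155,"twist":0.046},{"claw":0.9,"x":-0.098,"y":-0.304,"z":-0.155,"twist":0.046}]'

```text
time: 17.08
eef_pos: [581.8, 137.6, 273.2]
eef_rot: [[-0.999, -0.033, -0.004], [-0.033, 0.999, 0.004], [0.004, 0.004, -1.0]]
force: [0.1, -0.1, -1.6]
gripper_width: 19.9
grasp_force: 59.5
```

```bash
python3 w.py w7; python3 g.py 583 138 230 181.9  583 138 187 181.9
```

```text
t 17.12 pos [581.6 138.  273.2] yaw -178.05 w 20.3 F [ 0.2 -0.3 -1. ] grip 59.5 tilt [-0.0044  0.0035]
x -0.0021 y -0.0003 z 0.0576 twist 0.0001 rows>=0.7
x -0.0023 y -0.0005 z 0.1150 twist 0.0001 rows>=1.4
```

View pics/w7.png

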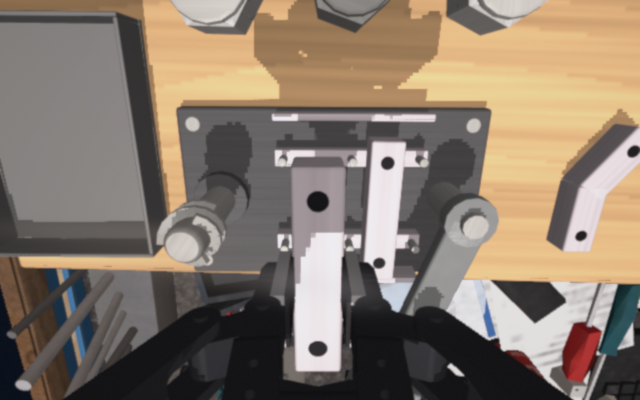

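Bar B hangs over the -y bay and bar A lies in the +y bay. Lowering and releasing.

Call:
send_rows --steps '[{"claw":0.9,"x":-0.001,"y":0,"z":0.06,"twist":0},{"claw":0.9,"x":-0.001,"y":0,"z":0.1,"twist":0},{"claw":0.9,"x":-0.001,"y":0,"z":0.115,"twist":0},{"claw":0.9,"x":-0.001,"y":0,"z":0.117,"twist":0},{"claw":0.9,"x":-0.001,"y":0,"z":0.119,"twist":0},{"claw":0.3,"x":-0.001,"y":0,"z":0.119,"twist":0},{"claw":0.3,"x":-0.001,"y":0,"z":0.119,"twist":0},{"claw":0.3,"x":-0.001,"y":0,"z":0.119,"twist":0},{"claw":0.3,"x":-0.001,"y":0,"z":0.06,"twist":0},{"claw":0.3,"x":-0.001,"y":0,"z":0.0,"twist":0},{"claw":0.3,"x":-0.001,"y":0,"z":0.0,"twist":0}]'

```text
time: 18.5
eef_pos: [585.3, 137.5, 277.5]
eef_rot: [[-0.999, -0.033, 0.004], [-0.033, 0.999, 0.004], [-0.004, 0.004, -1.0]]
force: [-0.2, -0.3, 0.6]
gripper_width: 30.0
grasp_force: 0.0
```

```bash
python3 - <<'E'
from h import *
from station import env
t=env.camera_info('top');f=lambda u,v:plane(t,(u/2.9+194.67,v/2.9+84.67),102)[:2].round(1)
# bent: end mids and elbow on top face
a=(f(180,201)+f(206,202))/2;b=(f(137,307)+f(157,323))/2;e=(f(205,265)+f(180,255))/2
print(a,b,e,np.degrees(np.arctan2(*(a-b)[::-1])))
E
python3 w.py w8; python3 g.py 569 334 275 164 569 334 160 164
```

```text
[615.45 339.7 ] [525.1  365.65] [569.65 335.75] -16.024932622737538
t 18.55 pos [584.1 137.3 275.1] yaw -178.12 w 29.5 F [ 0.4 -0.3 -1. ] grip 0.0 tilt [0.0003 0.0035]
x 0.0115 y 0.2628 z 0.0010 twist 0.0497 rows>=3.2
x 0.0115 y 0.2622 z 0.1543 twist 0.0497 rows>=3.7
```

View pics/w8.png

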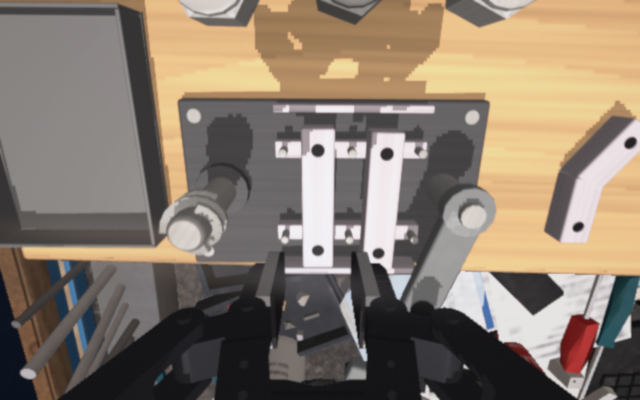

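Both sound bars lie flat in their bays. The bent bar is next.

Call:
send_rows --steps '[{"claw":-0.1,"x":0.0115,"y":0.264,"z":0.0,"twist":0.05},{"claw":-0.1,"x":0.0115,"y":0.264,"z":0.0,"twist":0.05},{"claw":-0.1,"x":0.0115,"y":0.264,"z":0.0,"twist":0.05},{"claw":-0.1,"x":0.0115,"y":0.264,"z":0.0,"twist":0.05},{"claw":-0.1,"x":0.0115,"y":0.264,"z":0.07,"twist":0.05},{"claw":-0.1,"x":0.0115,"y":0.264,"z":0.12,"twist":0.05},{"claw":-0.1,"x":0.0115,"y":0.264,"z":0.154,"twist":0.05},{"claw":-0.1,"x":0.0115,"y":0.264,"z":0.154,"twist":0.05},{"claw":0.9,"x":0.0115,"y":0.264,"z":0.154,"twist":0.05},{"claw":0.9,"x":0.0115,"y":0.264,"z":0.154,"twist":0.05},{"claw":0.9,"x":0.0115,"y":0.264,"z":0.154,"twist":0.05},{"claw":0.9,"x":0.0115,"y":0.264,"z":0.154,"twist":0.05}]'

```text
time: 20.05
eef_pos: [568.1, 335.3, 159.5]
eef_rot: [[-0.961, 0.278, -0.002], [0.278, 0.961, 0.003], [0.003, 0.003, -1.0]]
force: [0.4, -0.6, 3.4]
gripper_width: 22.8
grasp_force: 57.1
```

```bash
python3 g.py 569 334 295 164  540 100 295 180 547 -45 295 181 547 -45 190 181
```

```text
t 20.05 pos [568.1 335.3 159.5] yaw 163.88 w 22.8 F [ 0.4 -0.6  3.4] grip 57.1 tilt [-0.0018  0.0035]
x -0.0011 y -0.0008 z -0.1806 twist -0.0003 rows>=2.2
x -0.0506 y -0.3113 z -0.1817 twist -0.0448 rows>=4.4
x -0.1132 y -0.4945 z -0.1823 twist -0.0475 rows>=6.5
x -0.1136 y -0.4949 z -0.0423 twist -0.0475 rows>=6.1
```

Call:
send_rows --steps '[{"claw":0.9,"x":0,"y":0,"z":-0.1,"twist":0},{"claw":0.9,"x":0,"y":0,"z":-0.18,"twist":0},{"claw":0.9,"x":0,"y":-0.02,"z":-0.182,"twist":0},{"claw":0.9,"x":-0.113,"y":-0.494,"z":-0.182,"twist":-0.047},{"claw":0.9,"x":-0.113,"y":-0.494,"z":-0.182,"twist":-0.047},{"claw":0.9,"x":-0.113,"y":-0.494,"z":-0.182,"twist":-0.047},{"claw":0.9,"x":-0.113,"y":-0.494,"z":-0.182,"twist":-0.047},{"claw":0.9,"x":-0.113,"y":-0.494,"z":-0.182,"twist":-0.047},{"claw":0.9,"x":-0.113,"y":-0.494,"z":-0.182,"twist":-0.047},{"claw":0.9,"x":-0.113,"y":-0.494,"z":-0.182,"twist":-0.047},{"claw":0.9,"x":-0.113,"y":-0.494,"z":-0.182,"twist":-0.047},{"claw":0.9,"x":-0.113,"y":-0.494,"z":-0.182,"twist":-0.047}]'

```text
time: 21.55
eef_pos: [546.3, -43.4, 293.3]
eef_rot: [[-1.0, -0.016, -0.005], [-0.016, 1.0, 0.004], [0.005, 0.004, -1.0]]
force: [-0.1, -0.1, -1.4]
gripper_width: 22.6
grasp_force: 57.2
```

```bash
python3 w.py w9;python3 g.py 547 -45 172 181
```

```text
t 21.60 pos [546.4 -43.3 293.4] yaw -179.06 w 22.5 F [ 0.1  0.  -1.5] grip 57.2 tilt [-0.0044  0.0034]
x -0.0014 y -0.0029 z 0.1619 twist -0.0002 rows>=1.9
```

View pics/w9.png

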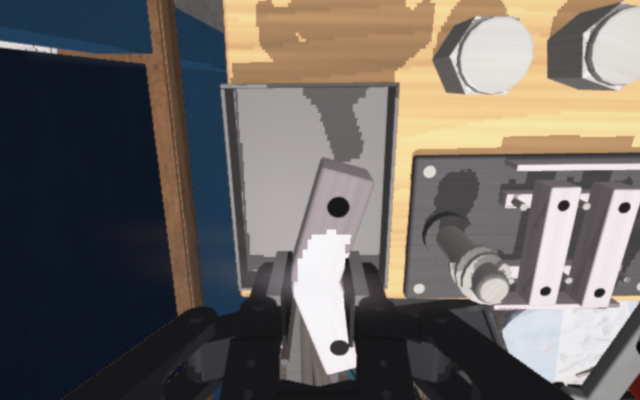

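The bent bar is over the tray (the tray spans columns 225-395). Releasing it.

Call:
send_rows --steps '[{"claw":0.9,"x":0,"y":-0.001,"z":0.08,"twist":0},{"claw":0.9,"x":0,"y":-0.001,"z":0.14,"twist":0},{"claw":0.9,"x":0,"y":-0.001,"z":0.163,"twist":0},{"claw":0.9,"x":0,"y":-0.001,"z":0.166,"twist":0},{"claw":0.1,"x":0,"y":-0.001,"z":0.166,"twist":0},{"claw":0.1,"x":0,"y":-0.001,"z":0.166,"twist":0},{"claw":0.1,"x":0,"y":-0.001,"z":0.166,"twist":0},{"claw":0.1,"x":0,"y":-0.001,"z":0.09,"twist":0},{"claw":0.1,"x":0,"y":-0.001,"z":0.01,"twist":0},{"claw":0.1,"x":0,"y":-0.001,"z":-0.02,"twist":0}]'

```text
time: 22.85
eef_pos: [548.2, -45.8, 313.4]
eef_rot: [[-1.0, -0.014, 0.003], [-0.014, 1.0, 0.002], [-0.003, 0.002, -1.0]]
force: [0.1, -0.4, -0.2]
gripper_width: 38.7
grasp_force: 0.0
```

```bash
python3 w.py w10; python3 - <<'E'
from station import env
from h import *
import json
i=json.load(open('pics/w10.json'))
im=cv2.imread('pics/w10.png')
T=env.read_camera('top')[:,:,::-1];S=env.read_camera('scene')[:,:,::-1]
cv2.imwrite('pics/t2.png',T);cv2.imwrite('pics/s2.png',S)
o=np.vstack([im[:,:][0:300],np.hstack([cv2.resize(T[85:285,195:470],(320,232)),cv2.resize(S[130:330,190:460],(320,232))])])
cv2.imwrite('pics/m1.png',o)
E
python3 g.py
```

```text
t 23.00 pos [547.4 -45.6 310.3] yaw -179.19 w 38.2 F [ 0.2 -0.7 -0.5] grip 0.0 tilt [-0.0002  0.0023]
```

View pics/m1.png

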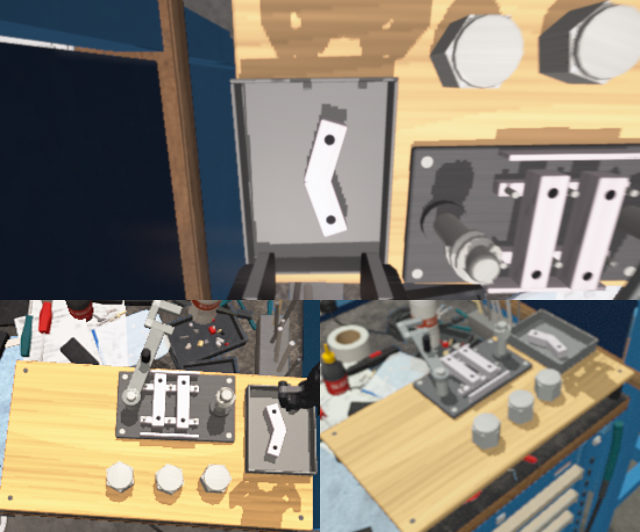

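The bent bar is in the tray, both sound bars are in their bays, and the nuts have not moved. Next is the gate.

```bash
python3 g.py 651 211.7 300 163.2 651 211.7 224 163.2
```

```text
t 23.00 pos [547.4 -45.6 310.3] yaw -179.19 w 38.2 F [ 0.2 -0.7 -0.5] grip 0.0 tilt [-0.0002  0.0023]
x -0.1430 y 0.3411 z 0.0145 twist 0.0489 rows>=4.4
x -0.1430 y 0.3409 z 0.1158 twist 0.0489 rows>=4.6
```

Call:
send_rows --steps '[{"claw":-0.2,"x":-0.143,"y":0.341,"z":0.01,"twist":0.049},{"claw":-0.2,"x":-0.143,"y":0.341,"z":0.01,"twist":0.049},{"claw":-0.2,"x":-0.143,"y":0.341,"z":0.01,"twist":0.049},{"claw":-0.2,"x":-0.143,"y":0.341,"z":0.01,"twist":0.049},{"claw":-0.2,"x":-0.143,"y":0.341,"z":0.01,"twist":0.049},{"claw":-0.2,"x":-0.143,"y":0.341,"z":0.01,"twist":0.049},{"claw":-0.2,"x":-0.143,"y":0.341,"z":0.01,"twist":0.049},{"claw":-0.2,"x":-0.143,"y":0.341,"z":0.01,"twist":0.049}]'

```text
time: 24.0
eef_pos: [649.9, 210.5, 301.2]
eef_rot: [[-0.957, 0.291, -0.005], [0.291, 0.957, 0.003], [0.005, 0.001, -1.0]]
force: [0.0, 0.2, 0.5]
gripper_width: 51.2
grasp_force: 0.0
```

```bash
python3 w.py w11; python3 g.py 651 211.7 224 163.2; python3 - <<'E'
import json
from h import *
i=json.load(open('pics/w11.json'))
print([proj(i,(651,211.7,z)).round(0).tolist() for z in(182,146)])
im=cv2.imread('pics/w11.png')[180:400,150:490]
cv2.imwrite('pics/c11.png',cv2.resize(im,None,fx=2,fy=2))
E
```

```text
t 24.05 pos [650.1 210.5 301.5] yaw 163.07 w 51.3 F [-0.8 -0.8 -0.7] grip 0.0 tilt [-0.0043  0.0028]
x -0.0012 y 0.0018 z 0.1033 twist -0.0004 rows>=1.2
[[320.0, 231.0], [319.0, 210.0]]
```

View pics/c11.png

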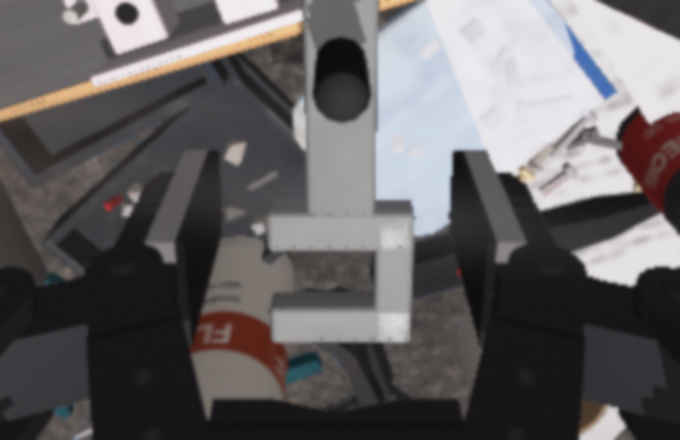

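The handle top is at px (321,227), against a predicted (320,231), so it is well centred. Descending and gripping it.

Call:
send_rows --steps '[{"claw":-0.2,"x":0,"y":0.001,"z":0.07,"twist":0},{"claw":-0.2,"x":0,"y":0.001,"z":0.1,"twist":0},{"claw":-0.2,"x":0,"y":0.001,"z":0.1,"twist":0},{"claw":0.9,"x":0,"y":0.001,"z":0.1,"twist":0},{"claw":0.9,"x":0,"y":0.001,"z":0.1,"twist":0},{"claw":0.9,"x":0,"y":0.001,"z":0.1,"twist":0},{"claw":0.9,"x":0,"y":0.001,"z":0.1,"twist":0}]'

```text
time: 24.92
eef_pos: [651.1, 212.6, 228.8]
eef_rot: [[-0.957, 0.29, -0.0], [0.29, 0.957, 0.003], [0.001, 0.003, -1.0]]
force: [-0.5, -1.8, 6.6]
gripper_width: 15.4
grasp_force: 58.8
```

```bash
cat > arc.py <<'E'
import subprocess,sys,numpy as np
P=np.array([580.5,233.5]);r=float(sys.argv[1]);z=sys.argv[2];a=[]
for th in map(float,sys.argv[3:]):
    q=P+r*np.array([np.cos(np.radians(th)),np.sin(np.radians(th))]);a+=[str(q[0]),str(q[1]),z,str(th+180)]
print(subprocess.run(['python3','g.py']+a,capture_output=True,text=True).stdout)
E
python3 arc.py 73.5 226 -26 -35 -44 -53 -62 -71 -80 -86 -90
```

```text
t 24.93 pos [651.1 212.6 228.8] yaw 163.16 w 15.4 F [-0.5 -1.8  6.6] grip 58.8 tilt [-0.0004  0.0028]
x 0.0014 y -0.0162 z 0.0037 twist 0.0254 rows>=0.9
x 0.0051 y -0.0311 z 0.0037 twist 0.0504 rows>=1.7
x 0.0110 y -0.0453 z 0.0036 twist 0.0754 rows>=2.5
x 0.0191 y -0.0584 z 0.0036 twist 0.1004 rows>=3.4
x 0.0291 y -0.0701 z 0.0036 twist 0.1254 rows>=4.2
x 0.0408 y -0.0800 z 0.0036 twist 0.1504 rows>=5.1
x 0.0539 y -0.0880 z 0.0036 twist 0.1754 rows>=5.9
x 0.0633 y -0.0922 z 0.0036 twist 0.1921 rows>=6.5
x 0.0698 y -0.0944 z 0.0036 twist 0.2032 rows>=6.8
```

Call:
send_rows --steps '[{"claw":0.5,"x":0,"y":0,"z":0,"twist":0},{"claw":0.5,"x":0.0014,"y":-0.016,"z":0,"twist":0.025},{"claw":0.5,"x":0.005,"y":-0.031,"z":0,"twist":0.05},{"claw":0.5,"x":0.011,"y":-0.045,"z":0,"twist":0.075},{"claw":0.5,"x":0.019,"y":-0.058,"z":0,"twist":0.1},{"claw":0.5,"x":0.029,"y":-0.07,"z":0,"twist":0.125},{"claw":0.5,"x":0.041,"y":-0.08,"z":0,"twist":0.15}]'

```text
time: 25.8
eef_pos: [604.9, 165.1, 227.2]
eef_rot: [[-0.324, 0.946, 0.0], [0.946, 0.324, 0.006], [0.005, 0.002, -1.0]]
force: [4.6, 3.2, -1.5]
gripper_width: 21.6
grasp_force: 2.7
```

```bash
python3 arc.py 74 226 -71 -80 -86 -90 -92 -94
```

```text
t 25.80 pos [604.9 165.1 227.2] yaw 108.90 w 21.6 F [ 4.6  3.2 -1.5] grip 2.7 tilt [0.0003 0.0059]
x -0.0019 y -0.0010 z 0.0016 twist -0.0003 rows>=0.0
x -0.0007 y -0.0165 z 0.0015 twist 0.0247 rows>=0.8
x 0.0014 y -0.0266 z 0.0015 twist 0.0414 rows>=1.4
x 0.0034 y -0.0332 z 0.0015 twist 0.0525 rows>=1.8
x 0.0046 y -0.0364 z 0.0015 twist 0.0581 rows>=2.0
x 0.0059 y -0.0396 z 0.0015 twist 0.0636 rows>=2.1
```

Call:
send_rows --steps '[{"claw":0.5,"x":0,"y":-0.016,"z":0,"twist":0.025},{"claw":0.5,"x":0.001,"y":-0.027,"z":0,"twist":0.041},{"claw":0.5,"x":0.003,"y":-0.033,"z":0,"twist":0.052},{"claw":0.5,"x":0.005,"y":-0.036,"z":0,"twist":0.052},{"claw":0.5,"x":0.005,"y":-0.036,"z":0,"twist":0.052}]'

```text
time: 26.42
eef_pos: [580.5, 159.5, 227.6]
eef_rot: [[-0.008, 1.0, 0.005], [1.0, 0.008, 0.005], [0.004, 0.005, -1.0]]
force: [11.2, 1.2, -6.6]
gripper_width: 21.3
grasp_force: 5.6
```

```bash
python3 arc.py 74 226 -92 -94
```

```text
t 26.43 pos [580.5 159.5 227.6] yaw 90.45 w 21.3 F [11.2  1.2 -6.6] grip 5.6 tilt [0.005  0.0045]
x 0.0001 y -0.0035 z 0.0021 twist 0.0068 rows>=0.2
x 0.0003 y -0.0069 z 0.0020 twist 0.0124 rows>=0.4
```

The gate is against its stop (11 N). Now open, lift and go over the nuts.

Call:
send_rows --steps '[{"claw":0.0,"x":0,"y":0.003,"z":0,"twist":0},{"claw":-0.2,"x":0,"y":0.003,"z":0,"twist":0},{"claw":-0.4,"x":0,"y":0.003,"z":-0.06,"twist":0},{"claw":-0.8,"x":0,"y":0.003,"z":-0.1,"twist":-0.1},{"claw":-0.8,"x":-0.035,"y":-0.185,"z":-0.11,"twist":-0.48},{"claw":-0.8,"x":-0.035,"y":-0.185,"z":-0.11,"twist":-0.48},{"claw":-0.8,"x":-0.035,"y":-0.185,"z":-0.11,"twist":-0.48},{"claw":-0.8,"x":-0.035,"y":-0.185,"z":-0.11,"twist":-0.48},{"claw":-0.8,"x":-0.035,"y":-0.185,"z":-0.11,"twist":-0.48},{"claw":-0.8,"x":-0.035,"y":-0.185,"z":-0.11,"twist":-0.48},{"claw":-0.8,"x":-0.035,"y":-0.185,"z":-0.11,"twist":-0.48},{"claw":-0.8,"x":-0.035,"y":-0.185,"z":-0.11,"twist":-0.48}]'

```text
time: 27.92
eef_pos: [437.9, 131.3, 309.6]
eef_rot: [[-0.991, -0.13, -0.005], [-0.13, 0.991, 0.003], [0.004, 0.004, -1.0]]
force: [0.1, 0.6, 0.9]
gripper_width: 76.8
grasp_force: 0.0
```

```bash
python3 g.py 442 130 310 268; python3 -c "
from station import env
print(env.observe()['qpos'])"
```

```text
t 27.93 pos [437.9 131.3 309.6] yaw -172.50 w 76.8 F [0.1 0.6 0.9] grip 0.0 tilt [-0.0046  0.0032]
x -0.0052 y -0.0025 z -0.0006 twist -0.2236 rows>=7.5
[  7.32209764   8.73683564 -23.33056869  58.16979901   0.21333494
  -0.1762696 ]
```

Call:
send_rows --steps '[{"claw":-0.8,"x":-0.005,"y":-0.002,"z":0,"twist":-0.224},{"claw":-0.8,"x":-0.005,"y":-0.002,"z":0,"twist":-0.224},{"claw":-0.8,"x":-0.005,"y":-0.002,"z":0,"twist":-0.224},{"claw":-0.8,"x":-0.005,"y":-0.002,"z":0,"twist":-0.224},{"claw":-0.8,"x":-0.005,"y":-0.002,"z":0,"twist":-0.224},{"claw":-0.8,"x":-0.005,"y":-0.002,"z":0,"twist":-0.224},{"claw":-0.8,"x":-0.005,"y":-0.002,"z":0,"twist":-0.224},{"claw":-0.8,"x":-0.005,"y":-0.002,"z":0,"twist":-0.224},{"claw":-0.8,"x":-0.005,"y":-0.002,"z":0,"twist":-0.224}]'

```text
time: 29.05
eef_pos: [441.9, 130.3, 309.6]
eef_rot: [[-0.04, -0.999, -0.004], [-0.999, 0.04, 0.003], [-0.003, 0.005, -1.0]]
force: [0.3, -0.4, -0.9]
gripper_width: 77.0
grasp_force: 0.0
```

```bash
python3 w.py w12; cp pics/w12.png pics/w12v.png; python3 g.py; python3 - <<'E'
from station import env
from h import *
T=env.read_camera('top')[:,:,::-1];cv2.imwrite('pics/t3.png',T);t=env.camera_info('top')
hsv=cv2.cvtColor(T,cv2.COLOR_BGR2HSV);m=((hsv[...,1]<45)&(hsv[...,2]>120)).astype(np.uint8);m[:222]=0;m[262:]=0;m[:,:270]=0;m[:,410:]=0
n,l,st,c=cv2.connectedComponentsWithStats(m)
for k in range(1,n):
    if st[k,4]>100: print(st[k],c[k],plane(t,c[k],120)[:2])
E
```

```text
t 29.10 pos [442.  130.3 309.6] yaw -92.31 w 76.8 F [-0.6  0.6 -0.8] grip 0.0 tilt [-0.0043  0.0031]
[287 224  23  27 447] [297.6442953  236.54362416] [437.10777777 244.26121161]
[329 226  21  26 377] [338.81167109 239.41909814] [436.92082243 158.56524869]
```

View pics/w12v.png

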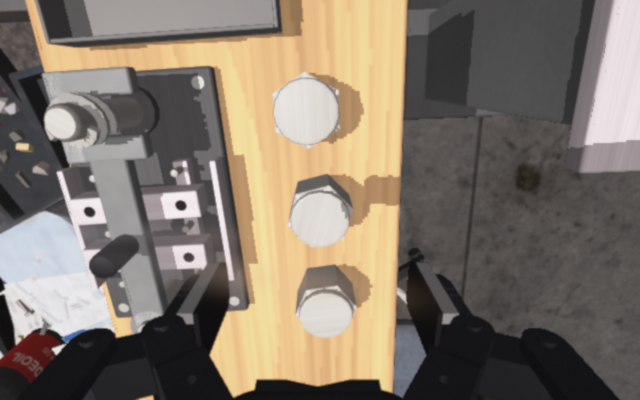

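The wrist view shows three nuts: the first at (306,110), the second at (320,212) and the third at (326,305). The gate is shut over the bars with its hook round the stud at (65,122). The hexagon angles come from the outlines.

```bash
python3 - <<'E'
import json
from h import *
i=json.load(open('pics/w12.json'));im=cv2.imread('pics/w12.png')
hsv=cv2.cvtColor(im,cv2.COLOR_BGR2HSV);m=(hsv[...,1]<50).astype(np.uint8);m[:,:262]=0;m[:,370:]=0;m[:60]=0;m[342:]=0
m=cv2.morphologyEx(m,cv2.MORPH_OPEN,np.ones((3,3)))
d=(m&(hsv[...,2]>165)).astype(np.uint8)
n,l,st,c=cv2.connectedComponentsWithStats(m)
for k in range(1,n):
    if st[k,4]<800: continue
    ct=max(cv2.findContours((l==k).astype(np.uint8),0,1)[0],key=cv2.contourArea)
    pg=cv2.approxPolyDP(cv2.convexHull(ct),2.0,True)[:,0]
    mm=cv2.moments((d&(l==k)).astype(np.uint8),True);cc=(mm['m10']/mm['m00'],mm['m01']/mm['m00'])
    print(st[k],'disc',np.round(cc,1),plane(i,cc,126)[:2].round(1));print(pg.tolist())
    w=np.array([plane(i,p,80)[:2] for p in pg]);e=np.roll(w,-1,0)-w
    print([(round(float(np.hypot(*v)),0),round(float(np.degrees(np.arctan2(v[1],v[0]))%60),0)) for v in e])
E
```

```text
[ 273   72   67   76 3758] disc [305.  110.3] [446.7  69. ]
[[303, 72], [338, 91], [339, 128], [310, 147], [295, 142], [275, 130], [273, 93]]
[(32.0, 30.0), (30.0, 30.0), (29.0, 31.0), (13.0, 39.0), (19.0, 26.0), (30.0, 29.0), (29.0, 31.0)]
[ 288  175   64   72 3457] disc [318.  217.9] [440.9 150.3]
[[327, 175], [348, 195], [351, 213], [343, 238], [328, 245], [311, 246], [288, 226], [291, 208], [299, 182]]
[(26.0, 13.0), (18.0, 38.0), (26.0, 13.0), (16.0, 25.0), (16.0, 1.0), (29.0, 14.0), (18.0, 17.0), (26.0, 10.0), (25.0, 12.0)]
[ 296  266   60   72 2915] disc [324.5 312.9] [438.8 237.6]
[[335, 266], [344, 277], [355, 308], [348, 326], [342, 332], [333, 336], [318, 336], [309, 332], [296, 315], [298, 293], [308, 269]]
[(15.0, 4.0), (37.0, 46.0), (23.0, 11.0), (9.0, 49.0), (10.0, 26.0), (15.0, 57.0), (11.0, 29.0), (24.0, 60.0), (26.0, 22.0), (29.0, 7.0), (26.0, 5.0)]
```

```bash
python3 g.py 447.5 70.5 230 270 447.5 70.5 162 270
```

```text
t 29.15 pos [442.1 130.3 309.6] yaw -92.31 w 76.9 F [ 0.5  0.  -0.1] grip 0.0 tilt [-0.0042  0.0031]
x 0.0797 y -0.0109 z 0.1059 twist -0.0064 rows>=1.6
x 0.0800 y -0.0113 z 0.1965 twist -0.0064 rows>=2.5
```

Call:
send_rows --steps '[{"claw":-0.7,"x":0.08,"y":-0.011,"z":0.09,"twist":-0.006},{"claw":-0.7,"x":0.08,"y":-0.011,"z":0.1,"twist":-0.006},{"claw":-0.7,"x":0.08,"y":-0.011,"z":0.15,"twist":-0.006},{"claw":-0.7,"x":0.08,"y":-0.011,"z":0.19,"twist":-0.006},{"claw":-0.7,"x":0.08,"y":-0.011,"z":0.196,"twist":-0.006},{"claw":0.4,"x":0.08,"y":-0.011,"z":0.196,"twist":-0.006},{"claw":0.4,"x":0.08,"y":-0.011,"z":0.196,"twist":-0.006},{"claw":0.4,"x":0.08,"y":-0.011,"z":0.196,"twist":-0.006},{"claw":0.4,"x":0.08,"y":-0.011,"z":0.196,"twist":-0.006}]'

```text
time: 30.28
eef_pos: [448.5, 70.6, 163.7]
eef_rot: [[-0.001, -1.0, -0.001], [-1.0, 0.001, 0.003], [-0.003, 0.001, -1.0]]
force: [-1.2, 0.4, 6.6]
gripper_width: 46.9
grasp_force: 62.9
```

```bash
cat > nd.py <<'E'
import sys,json
from h import *
# disc of the nut between the fingers: tool-frame position of its centre (top face height argv[2])
n=sys.argv[1];i=json.load(open(f'pics/{n}.json'));im=cv2.imread(f'pics/{n}.png')
g=cv2.cvtColor(im,cv2.COLOR_BGR2HSV);d=((g[...,1]<40)&(g[...,2]>165)).astype(np.uint8);d[:,:220]=0;d[:,420:]=0
d=cv2.morphologyEx(d,cv2.MORPH_OPEN,np.ones((5,5)));k,l,st,c=cv2.connectedComponentsWithStats(d)
for j in range(1,k):
    if st[j,4]>600: print(st[j],c[j].round(1),plane(i,c[j],float(sys.argv[2]))[:2].round(1))
E
python3 w.py w13; python3 nd.py w13 126; python3 g.py
```

```text
[ 266  253   99   34 1867] [313.5 267.6] [449.3  50.7]
t 30.32 pos [448.6  70.6 163.7] yaw -90.06 w 46.9 F [-1.7 -0.2  6.7] grip 62.9 tilt [-0.0014  0.0032]
```

Call:
send_rows --steps '[{"claw":-0.7,"x":0,"y":0,"z":0,"twist":0},{"claw":-0.7,"x":0,"y":0,"z":0,"twist":0},{"claw":-0.7,"x":0,"y":0,"z":0,"twist":-0.167},{"claw":-0.7,"x":0,"y":0,"z":0,"twist":-0.167},{"claw":-0.7,"x":0,"y":0,"z":0,"twist":-0.167},{"claw":-0.7,"x":0,"y":0,"z":0,"twist":-0.167},{"claw":-0.7,"x":0,"y":0,"z":0,"twist":-0.167},{"claw":-0.7,"x":0,"y":0,"z":0,"twist":-0.167},{"claw":0.4,"x":0,"y":0,"z":0,"twist":-0.167},{"claw":0.4,"x":0,"y":0,"z":0,"twist":-0.167},{"claw":0.4,"x":0,"y":0,"z":0,"twist":-0.167},{"claw":0.4,"x":0,"y":0,"z":0,"twist":-0.167}]'

```text
time: 31.82
eef_pos: [447.8, 70.6, 162.7]
eef_rot: [[0.866, -0.5, -0.004], [-0.5, -0.866, 0.003], [-0.005, -0.001, -1.0]]
force: [-1.1, 1.5, 5.3]
gripper_width: 47.1
grasp_force: 62.5
```

```bash
python3 g.py 448.5 70.6 285 330 586.3 67 285 330; python3 -c "
from station import env
print(env.observe()['qpos'])"
```

```text
t 31.82 pos [447.8  70.6 162.7] yaw -29.98 w 47.1 F [-1.1  1.5  5.3] grip 62.5 tilt [-0.0035  0.0034]
x 0.0000 y -0.0007 z -0.1631 twist 0.0001 rows>=2.0
x 0.1616 y -0.0884 z -0.1638 twist 0.0001 rows>=3.0
[  -0.48793812   17.82514497  -36.04962147   36.32752755    0.19084666
 -150.5086507 ]
```

Call:
send_rows --steps '[{"claw":0.4,"x":0,"y":0,"z":-0.08,"twist":0},{"claw":0.4,"x":0,"y":0,"z":-0.163,"twist":0},{"claw":0.4,"x":0.02,"y":-0.01,"z":-0.164,"twist":0},{"claw":0.4,"x":0.162,"y":-0.088,"z":-0.164,"twist":0},{"claw":0.4,"x":0.162,"y":-0.088,"z":-0.164,"twist":0},{"claw":0.4,"x":0.162,"y":-0.088,"z":-0.164,"twist":0},{"claw":0.4,"x":0.162,"y":-0.088,"z":-0.164,"twist":0},{"claw":0.4,"x":0.162,"y":-0.088,"z":-0.164,"twist":0}]'

```text
time: 32.83
eef_pos: [585.0, 66.7, 284.6]
eef_rot: [[0.867, -0.499, -0.005], [-0.499, -0.867, 0.003], [-0.006, 0.0, -1.0]]
force: [-0.1, 0.2, -1.6]
gripper_width: 47.1
grasp_force: 64.0
```

```bash
python3 g.py 586.3 67 266 330 586.3 67 258 330;  python3 - <<'E'
from station import env
from h import *
i=env.camera_info('wrist')
print('expected stud base px', [proj(i,(586.3,67,z)).round(0).tolist() for z in (146,180)])
E
```

```text
t 32.83 pos [585.   66.7 284.6] yaw -29.94 w 47.1 F [-0.1  0.2 -1.6] grip 64.0 tilt [-0.0053  0.003 ]
x 0.0014 y -0.0012 z 0.0248 twist 0.0002 rows>=0.3
x 0.0015 y -0.0012 z 0.0355 twist 0.0002 rows>=0.4
expected stud base px [[316.0, 212.0], [315.0, 235.0]]
```

Call:
send_rows --steps '[{"claw":0.4,"x":0.001,"y":-0.001,"z":0.02,"twist":0},{"claw":0.4,"x":0.001,"y":-0.001,"z":0.029,"twist":0},{"claw":0.4,"x":0.001,"y":-0.001,"z":0.035,"twist":0},{"claw":0.4,"x":0.001,"y":-0.001,"z":0.035,"twist":0}]'

```text
time: 33.33
eef_pos: [587.0, 67.0, 258.2]
eef_rot: [[0.866, -0.499, -0.005], [-0.499, -0.867, 0.003], [-0.006, -0.0, -1.0]]
force: [-0.7, -0.1, -3.0]
gripper_width: 46.6
grasp_force: 64.1
```

```bash
python3 g.py 586.3 67 250 330
```

```text
t 33.33 pos [587.   67.  258.2] yaw -29.94 w 46.6 F [-0.7 -0.1 -3. ] grip 64.1 tilt [-0.0047  0.0031]
x -0.0007 y 0.0005 z 0.0109 twist 0.0002 rows>=0.1
```

Call:
send_rows --steps '[{"claw":0.4,"x":-0.0005,"y":0,"z":0.006,"twist":0},{"claw":0.4,"x":-0.0005,"y":0,"z":0.01,"twist":0},{"claw":0.4,"x":-0.0005,"y":0,"z":0.014,"twist":0}]'

```text
time: 33.7
eef_pos: [587.1, 67.2, 249.4]
eef_rot: [[0.866, -0.499, -0.003], [-0.499, -0.866, 0.003], [-0.004, -0.001, -1.0]]
force: [-6.1, 0.2, 18.6]
gripper_width: 47.2
grasp_force: 66.6
```

```bash
python3 g.py 586.3 67 244 330
```

```text
t 33.70 pos [587.1  67.2 249.4] yaw -29.95 w 47.2 F [-6.1  0.2 18.6] grip 66.6 tilt [-0.0027  0.0027]
x -0.0008 y 0.0007 z 0.0072 twist 0.0001 rows>=0.1
```

Call:
send_rows --steps '[{"claw":0.4,"x":-0.001,"y":0.0007,"z":0.0,"twist":0.0},{"claw":0.4,"x":-0.001,"y":0.0007,"z":0.0,"twist":0.03},{"claw":0.4,"x":-0.001,"y":0.0007,"z":0.0,"twist":0.06},{"claw":0.4,"x":-0.001,"y":0.0007,"z":0.001,"twist":0.09},{"claw":0.4,"x":-0.001,"y":0.0007,"z":0.002,"twist":0.12},{"claw":0.4,"x":-0.001,"y":0.0007,"z":0.002,"twist":0.15},{"claw":0.4,"x":-0.001,"y":0.0007,"z":0.002,"twist":0.15}]'

```text
time: 34.58
eef_pos: [586.0, 67.1, 246.5]
eef_rot: [[0.107, -0.994, -0.004], [-0.994, -0.107, 0.003], [-0.004, 0.004, -1.0]]
force: [0.0, 0.1, -2.6]
gripper_width: 46.7
grasp_force: 64.0
```

```bash
python3 g.py
```

```text
t 34.58 pos [586.   67.1 246.5] yaw -83.83 w 46.7 F [ 0.   0.1 -2.6] grip 64.0 tilt [-0.0039  0.0031]
```

Call:
send_rows --steps '[{"claw":0.4,"x":0,"y":0,"z":0.002,"twist":0.03},{"claw":0.4,"x":0,"y":0,"z":0.003,"twist":0.06},{"claw":0.4,"x":0,"y":0,"z":0.004,"twist":0.09},{"claw":0.4,"x":0,"y":0,"z":0.006,"twist":0.12},{"claw":0.4,"x":0,"y":0,"z":0.007,"twist":0.15},{"claw":0.4,"x":0,"y":0,"z":0.007,"twist":0.15}]'

```text
time: 35.33
eef_pos: [586.0, 67.1, 241.3]
eef_rot: [[-0.74, -0.673, -0.004], [-0.673, 0.74, 0.003], [0.001, 0.005, -1.0]]
force: [0.4, 0.6, -2.3]
gripper_width: 46.8
grasp_force: 64.0
```

```bash
python3 g.py
```

```text
t 35.33 pos [586.   67.1 241.3] yaw -137.70 w 46.8 F [ 0.4  0.6 -2.3] grip 64.0 tilt [-0.004   0.0031]
```

Call:
send_rows --steps '[{"claw":0.4,"x":0,"y":0,"z":0.0015,"twist":0.03},{"claw":0.4,"x":0,"y":0,"z":0.003,"twist":0.06},{"claw":0.4,"x":0,"y":0,"z":0.0042,"twist":0.09},{"claw":0.4,"x":0,"y":0,"z":0.0055,"twist":0.12},{"claw":0.4,"x":0,"y":0,"z":0.007,"twist":0.15},{"claw":0.4,"x":0,"y":0,"z":0.008,"twist":0.18},{"claw":0.4,"x":0,"y":0,"z":0.0095,"twist":0.21},{"claw":0.4,"x":0,"y":0,"z":0.011,"twist":0.24},{"claw":0.4,"x":0,"y":0,"z":0.0122,"twist":0.27},{"claw":0.4,"x":0,"y":0,"z":0.0135,"twist":0.3},{"claw":0.4,"x":0,"y":0,"z":0.0135,"twist":0.3}]'

```text
time: 36.7
eef_pos: [586.2, 66.9, 231.3]
eef_rot: [[-0.412, 0.911, -0.003], [0.911, 0.412, 0.002], [0.004, -0.002, -1.0]]
force: [0.6, -1.7, -3.1]
gripper_width: 47.2
grasp_force: 64.1
```

```bash
python3 g.py; python3 -c "
from station import env
s=env.observe();print(s['qpos'][5],s['ft_torque'])"
```

```text
t 36.70 pos [586.2  66.9 231.3] yaw 114.35 w 47.2 F [ 0.6 -1.7 -3.1] grip 64.1 tilt [-0.0034  0.0023]
64.93967829489081 [-0.31679419 -0.16284353  0.03062974]
```

Call:
send_rows --steps '[{"claw":0.4,"x":0,"y":0,"z":0.0015,"twist":0.025},{"claw":0.4,"x":0,"y":0,"z":0.0025,"twist":0.05},{"claw":0.4,"x":0,"y":0,"z":0.0035,"twist":0.075},{"claw":0.4,"x":0,"y":0,"z":0.004,"twist":0.1},{"claw":0.4,"x":0,"y":0,"z":0.004,"twist":0.1}]'

```text
time: 37.33
eef_pos: [586.3, 66.5, 228.8]
eef_rot: [[0.201, 0.98, -0.003], [0.98, -0.201, 0.001], [0.001, -0.003, -1.0]]
force: [-0.0, -3.4, -0.2]
gripper_width: 47.2
grasp_force: 64.3
```

```bash
python3 g.py; python3 -c "
from station import env
s=env.observe();print(s['qpos'][5],s['ft_torque'])"
```

```text
t 37.33 pos [586.3  66.5 228.8] yaw 78.38 w 47.2 F [-0.  -3.4 -0.2] grip 64.3 tilt [-0.0029  0.0014]
100.89691589474856 [-0.84676875 -0.09555999  0.01490084]
```

Call:
send_rows --steps '[{"claw":0.4,"x":0,"y":0.0,"z":0.0015,"twist":0.02},{"claw":0.4,"x":0,"y":0,"z":0.0025,"twist":0.04},{"claw":0.4,"x":0,"y":0,"z":0.0035,"twist":0.06},{"claw":0.4,"x":0,"y":0,"z":0.0035,"twist":0.06}]'

```text
time: 37.83
eef_pos: [586.1, 66.3, 228.4]
eef_rot: [[0.549, 0.836, -0.002], [0.836, -0.549, 0.0], [-0.001, -0.002, -1.0]]
force: [-6.1, -3.5, 14.7]
gripper_width: 47.3
grasp_force: 66.1
```

```bash
python3 g.py; python3 -c "
from station import env
s=env.observe();print(s['qpos'][5],s['ft_torque'])"
```

```text
t 37.83 pos [586.1  66.3 228.4] yaw 56.71 w 47.3 F [-6.1 -3.5 14.7] grip 66.1 tilt [-0.0016  0.0003]
122.56553628429917 [-1.09015673  1.0544879  -0.54632745]
```

The nut bears on the gate, with 15 N up and rising torque. Releasing and lifting.

Call:
send_rows --steps '[{"claw":0.4,"x":0,"y":0,"z":-0.002,"twist":0},{"claw":-0.6,"x":0,"y":0,"z":-0.002,"twist":0},{"claw":-0.6,"x":0,"y":0,"z":-0.002,"twist":0},{"claw":-0.6,"x":0,"y":0,"z":-0.002,"twist":0},{"claw":-0.6,"x":0,"y":0,"z":-0.05,"twist":0},{"claw":-0.6,"x":0,"y":0,"z":-0.13,"twist":0},{"claw":-0.6,"x":-0.1,"y":0,"z":-0.2,"twist":0},{"claw":-0.6,"x":-0.2,"y":0,"z":-0.2,"twist":0},{"claw":-0.6,"x":-0.2,"y":0,"z":-0.2,"twist":0},{"claw":-0.6,"x":-0.2,"y":0,"z":-0.2,"twist":0}]'

```text
time: 39.08
eef_pos: [502.9, -59.8, 376.4]
eef_rot: [[0.555, 0.832, -0.003], [0.832, -0.555, 0.003], [0.001, -0.004, -1.0]]
force: [0.6, -0.2, 0.1]
gripper_width: 68.4
grasp_force: 0.0
```

```bash
python3 g.py; python3 - <<'E'
from station import env
from h import *
for n in('top','scene'):
    i=env.camera_info(n);im=env.read_camera(n)[:,:,::-1];cv2.imwrite(f'pics/{n}9.png',im)
    g=cv2.cvtColor(im,cv2.COLOR_BGR2HSV);m=((g[...,1]<45)&(g[...,2]>120)).astype(np.uint8)
    for P in((586.3,67,192),(438.5,241,126),(441,152,126)):
        u,v=proj(i,P).round().astype(int);w=np.zeros_like(m);w[v-22:v+22,u-22:u+22]=m[v-22:v+22,u-22:u+22]
        k,l,st,c=cv2.connectedComponentsWithStats(w);j=1+np.argmax(st[1:,4]);print(n,P,'expect',(u,v),'blob',st[j],c[j].round(1))
E
```

```text
t 39.08 pos [502.9 -59.8 376.4] yaw 56.30 w 68.4 F [ 0.6 -0.2  0.1] grip 0.0 tilt [-0.0025  0.003 ]
top (586.3, 67, 192) expect (np.int64(391), np.int64(163)) blob [369 150  34  35 845] [384.9 164.6]
top (438.5, 241, 126) expect (np.int64(299), np.int64(236)) blob [287 224  23  27 447] [297.6 236.6]
top (441, 152, 126) expect (np.int64(342), np.int64(237)) blob [329 226  24  26 452] [340.4 238.7]
scene (586.3, 67, 192) expect (np.int64(344), np.int64(144)) blob [322 122  33  44 773] [339.4 147.6]
scene (438.5, 241, 126) expect (np.int64(331), np.int64(232)) blob [318 228  24  26 534] [329.5 241. ]
scene (441, 152, 126) expect (np.int64(360), np.int64(211)) blob [349 208  21  25 486] [358.8 220.4]
```

```bash
python3 -c "
from station import env
print(env.sign_off())"
```

```text
the job is handed in; nothing more can be done
None
```

I handed the job in at about 39 s: both sound bars are in their bays, the bent bar is in the tray, the gate is shut, and the first nut tried went down the thread until it bore on the gate (15 N and rising torque); the other two nuts were never moved, and the hand-in returned no verdict.

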